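# Load a centrifuge bucket and hang it on the weighing hook

### The arm

A 6-joint arm with a two-finger parallel gripper is mounted at the origin on the work surface. World frame = base frame: x ahead of the robot, y to its left, z up, the work surface at z = 0. Lengths are in mm, angles in rad, forces in N, time in s.
With the tool pointing down it reaches from about 275 to 825 mm from the base axis. Payload 5.2 kg.
Tool frame: the origin (TCP) lies on the centre line of the jaws, within the pads' length; the fingertips stand 19 mm ahead of it and the grasp point (between the pads) is the TCP; z points along the fingers, y is the line along which they close (so a half turn about z gives the same grasp; the last joint's range is limited). The gripper opens to 93 mm and grips with 3 to 60 N. Pads are 15 mm wide; open, the fingers measure 128 mm over their backs; the gripper's body (75 mm by 188 mm) begins 65 mm behind the grasp point.
Start: joints at [-1.511, 0.259, 1.535, -0, 1.348, -0.203], TCP at [142.903, -531.115, 206.853] pointing down, gripper open.
Joint ranges: [-3.14, 3.14], [-0.91, 2.08], [0.19, 2.58], [-1.22, 4.36], [0.22, 2.71], [-3.12, 3.12]. Speed limits (rad/s): [2.57, 2.57, 3.14, 3.14, 3.14, 3.14].

### API

Orientations are given as a rotation vector (axis times angle).
In Python, from station import arm, optics gives the robot as it stands.
- The arm moves only by the tool servo_tool, never from a script. Its argument "targets" is a list that holds one entry, the list of rows, each a list of 7 numbers: the shift along the world's x, y, z in m, then the turn, a rotation vector about the world's x, y, z in degrees, then the finger opening in m, from 0 to 0.093. In form: [[[x, y, z, rx, ry, rz, hand], ...]]. A call has 1 to 12 rows; each row shifts and turns the commanded pose from where the row before left it; what a row does not reach is not made up. A row lasts 1/12 s, in which the tool goes at most 41.7 mm and 7.16 degrees, less where a joint would pass 70% of its speed; a pose out of reach is approached as far as the arm can. A call with a gripper value outside its range is refused whole. The fingers move at their own pace and stop on an object; "squeeze" is the grip in N (left out, the last holds). Time passes only in rows, so rows that do not move let the fingers close. It gives the time, the measured TCP pose, the force, the opening and the grip force at its end, in the units of the state.
- arm.state(): the state, without advancing time (a new reading comes with each control period).
- optics.read_camera(name): name is "scene" or "top" or "wrist"; returns the picture (384x512x3 uint8, red, green, blue); there is no depth.
- optics.get_calibration(name): a dict with "K" (3x3 intrinsics, pixels), "k1" (the pictures are not rectified: a ray, as slopes to the right and down, at radius r is drawn at 1 + k1 r^2 times it, then the intrinsics apply), "rvec" (rotation vector, rad) and "tvec" (3), from world to camera coordinates, as OpenCV has them. Camera axes: x right, y down, z forward; pixel columns grow to the right and rows downward; lengths in mm; the calibration is good to about 2 mm. A picture is of the moment at which its call begins: read the wrist's pose just before it. get_calibration takes no time and is no camera call; for the wrist camera it gives the pose at the moment of the call.
- arm.finish_job(): hands the job in; it is judged then, once.
The state is a dict: "t": time; "joint_positions": joint angles; "qd": joint speeds; "joint_torque": joint torques, N m; "position": TCP position; "ee_rot": TCP orientation; "contact_force": force on the tool from outside, world axes, zero at the start; "moment": the same for the moment, N m; "gripper_width": finger opening in mm; "finger_force": force on a finger pad.
Only numpy, scipy, OpenCV 4.12 (cv2) and the standard library are available. Lean on these libraries where they do the work, as an engineer would, in place of code of your own. Each camera call takes 0.05 s, during which the arm holds its last target. There are 200 camera calls.

### The job

Book in the samples that have arrived: move every sample tube from the blue rack into a bore of the centrifuge bucket, down to its ring mark, with the bucket standing on the bench, and turn the yellow swivel hook to point along the red stripe on the stand's foot. After that, hang the loaded bucket by its bail on the hook, with the hook still facing along the stripe, and let it come to rest. The green run plate from the rack goes fully home in the grey dock at any time, and the hex key, bottle and jar are left alone.

Things in the scene. Friction and masses are not known exactly. Their poses are not given: they have to be found in the camera images.
- rack: Fixed blue arrivals rack, 110 (x) x 150 (y) x 50 mm high, origin at the centre of its underside. Four loose tube holes 20 mm wide, 35 mm deep at its own (x, y) = (-25,-48), (25,-48), (-25,2), (25,2) mm, and a loose slot, 65 along x by 15 mm, 35 mm deep, centred at (0, 55) mm, in which the run plate stands.
- plate: Loose green run plate, upright slab 60 mm wide (its x) x 10 mm thick (its y) x 80 mm tall (z), 60 g, with a white paper field. Origin at the centre of its lower edge. Starts standing in the rack's slot. Either face may point either way.
- dock: Fixed grey plate dock, block 50 (x) x 92 (y) x 35 mm high, origin at the centre of its underside. One central slot open at the top, 12.5 mm wide (x) x 62.5 mm long (y), 25 mm deep, for the run plate.
- dock_floor (a point): Centre of the dock slot's floor, 10 mm above the bench: the centre of the plate's lower edge sits here when it is fully home.
- bucket: Loose dark steel centrifuge bucket, block 84 (x) x 104 (y) x 55 mm high, 400 g, origin at its underside's centre; four bores 18.5 mm wide, 45 mm deep at (x, y) = (+-24, +-24) mm. Rigid bail in its y-z plane (x = 0): uprights 10 x 8 mm at y = +-47 mm and a crossbar. On the crossbar's middle a red grip tab 12 mm thick (x), 36 mm long (y), 131 to 151 mm above the underside.
- bail (a point): Middle of the underside of the bail's crossbar, 123 mm above the bucket's underside. The crossbar runs along the bucket's y, 10 mm wide in x, 8 mm high. Two little stops, 6 mm cubes, hang under it at y = +-11 mm and keep a hook bar between them (16 mm free). Axes as the bucket's.
- stand: Fixed weighing stand: white round foot, radius 75 mm, 12 mm thick, with a steel post 20 mm in diameter up to 168 mm. Origin on the post's axis at the bench. A red stripe on the foot runs from the post along the stand's own -x direction: the way the hook must face.
- hook (a joint): Angle of the yellow swivel hook about the post (rad): 0 when it points along the red stripe, growing anticlockwise from above, -2.7 to 2.7. Stiff (0.08 N m friction), stays put. Collar radius 17 mm, 167 to 193 mm above the bench; a level round bar 10 mm thick, centreline 180 mm up, reaches 100 mm from the axis and ends in an upturned tip (top 197 mm up, outer end 111 mm from the axis).
- saddle (a point): Point on the top of the hook's bar, 80 mm from the post's axis and 185 mm above the bench, moving with the hook: where the middle of the crossbar should rest. Its -x axis points outward along the bar.
- hexkey: Bystander: loose hex key lying on the bench, green T handle 90 mm long and 16 mm thick, steel rod 100 mm long.
- reagent: Bystander: amber bottle, 60 mm wide, 130 mm tall.
- jar: Bystander: white jar, 56 mm wide, 70 mm tall.
- tube1: Loose capped sample tube, upright, yellow cap; may be absent. Total 95 mm long; white body 16 mm in diameter with a chamfered foot, cap 18 mm in diameter over the top 20 mm; black ring mark 45 mm above the foot; 25 g. Origin at the centre of the foot, z up the tube. Starts in the rack.
- tube2: Loose capped sample tube, upright, red cap; may be absent. Total 95 mm long; white body 16 mm in diameter with a chamfered foot, cap 18 mm in diameter over the top 20 mm; black ring mark 45 mm above the foot; 25 g. Origin at the centre of the foot, z up the tube. Starts in the rack.
- tube3: Loose capped sample tube, upright, yellow cap; may be absent. Total 95 mm long; white body 16 mm in diameter with a chamfered foot, cap 18 mm in diameter over the top 20 mm; black ring mark 45 mm above the foot; 25 g. Origin at the centre of the foot, z up the tube. Starts in the rack.
- tube4: Loose capped sample tube, upright, red cap; may be absent. Total 95 mm long; white body 16 mm in diameter with a chamfered foot, cap 18 mm in diameter over the top 20 mm; black ring mark 45 mm above the foot; 25 g. Origin at the centre of the foot, z up the tube. Starts in the rack.
- bore1 (a point): Centre of the floor of the bucket's bore at (-24, -24) mm, 10 mm above the bucket's underside: a tube's foot rests here when its ring mark is level with the bucket's top.
- bore2 (a point): Centre of the floor of the bucket's bore at (24, -24) mm, 10 mm above the bucket's underside: a tube's foot rests here when its ring mark is level with the bucket's top.
- bore3 (a point): Centre of the floor of the bucket's bore at (-24, 24) mm, 10 mm above the bucket's underside: a tube's foot rests here when its ring mark is level with the bucket's top.
- bore4 (a point): Centre of the floor of the bucket's bore at (24, 24) mm, 10 mm above the bucket's underside: a tube's foot rests here when its ring mark is level with the bucket's top.
Not all that is in view belongs to the job. Of the things like the stand, leave any that is turquoise; of the rest the smaller one is meant.

How it is judged:
By the outcome, as a careful person would: the job done as asked, in the order asked, and still so for the second after the job is handed in, with the robot touching nothing.
Of tube1, tube2, tube3, tube4 only 3 to 4 are there at a start; the rules pass over those that are not, and their reading is None.
At some moment in a run one of bucket may be knocked a few centimetres aside while the robot is not near it.
It also fails if it takes over 210 s, if anything falls off the work surface, if the arm or the gripper's body presses on something with over 40 N, if the wrist force passes 120 N, or if a joint passes its speed limit or range.

## Working session

There is one attempt and no reset: what is moved stays moved. The work goes in short steps, Python scripts to look and compute and a tool call to move; the robot and the scene stay as the last step left them, time stands still between calls to the robot, and variables do not carry over. Pictures are saved under pics/ and viewed, at most 14 in all, crops included, and the job is handed in when it is done.

Besides the shell and the picture viewer there is one more tool, called after ">>>" as name(argument=value, ...), one argument or row to a line, values as JSON. servo_tool: Moves the arm, as the interface text tells. Its arguments: {"type":"object","properties":{"targets":{"type":"array"},"squeeze":{"type":"number"}},"required":["targets"]}

```bash
mkdir -p pics; ls; cat > h.py <<'E'
import numpy as np, cv2
from station import arm, optics
def snap(n,f):
    im=optics.read_camera(n); cv2.imwrite(f'pics/{f}.png',im[:,:,::-1]); return im
def ray(cal,px):
    K=np.array(cal['K'],float);k1=cal['k1']
    d=np.array([k1,0,0,0],float)
    u=cv2.undistortPoints(np.array([[px]],float),K,d)[0,0]
    R=cv2.Rodrigues(np.array(cal['rvec'],float))[0];t=np.array(cal['tvec'],float).ravel()
    return -R.T@t, R.T@np.array([u[0],u[1],1.])
def at(cal,px,z):
    c,r=ray(cal,px); s=(z-c[2])/r[2]; return np.round((c+s*r),1)
def proj(cal,P):
    K=np.array(cal['K'],float);d=np.array([cal['k1'],0,0,0],float)
    return cv2.projectPoints(np.array(P,float).reshape(-1,1,3),np.array(cal['rvec'],float),np.array(cal['tvec'],float),K,d)[0].reshape(-1,2)
E
python3 - <<'E'
from h import *
a=snap('scene','s0');b=snap('top','t0')
for n in('scene','top'):
    c=optics.get_calibration(n);print(n,c)
s=arm.state();print(s)
cv2.imwrite('pics/t0b.png',cv2.resize(b[:,:,::-1],(800,600),interpolation=cv2.INTER_CUBIC))
cv2.imwrite('pics/s0b.png',cv2.resize(a[:,:,::-1],(800,600),interpolation=cv2.INTER_CUBIC))
E
```

```text
pics
scene {'K': array([[353.66221228,   0.        , 258.9152488 ],
       [  0.        , 353.66221228, 189.11017561],
       [  0.        ,   0.        ,   1.        ]]), 'k1': -0.030065124487163593, 'rvec': array([ 1.54550957,  1.79974955, -0.93546164]), 'tvec': array([ 185.86893503, -210.15074958, 1412.79905398])}
top {'K': array([[434.38756831,   0.        , 256.50264421],
       [  0.        , 434.38756831, 184.87710528],
       [  0.        ,   0.        ,   1.        ]]), 'k1': -0.07976977274943559, 'rvec': array([ 2.19372245, -2.14685015,  0.11564715]), 'tvec': array([-110.98837467,  561.02532673, 1187.40579334])}
{'t': 0.1, 'joint_positions': array([-1.51080357e+00,  2.59292056e-01,  1.53595702e+00, -3.37610874e-05,
        1.34799817e+00, -2.02755280e-01]), 'qd': array([-5.92784920e-04, -1.43877429e-03, -2.47527580e-03,  8.59138363e-05,
        5.45891009e-04, -2.53307907e-03]), 'joint_torque': array([ 2.39923138e-03, -4.38211048e+01, -2.84642136e+01,  7.19636609e-02,
        3.61900125e-02, -4.74654530e-05]), 'position': array([ 142.857532  , -530.5988257 ,  206.09572001]), 'ee_rot': array([-3.11288102e+00, -4.11332620e-01, -1.33714164e-04]), 'contact_force': array([-0.18049829,  0.30081961, -0.3934831 ]), 'moment': array([-0.06877789, -0.00401849,  0.01722488]), 'finger_force': 0.0, 'gripper_width': 93.15499305874661}
```

View pics/t0b.png

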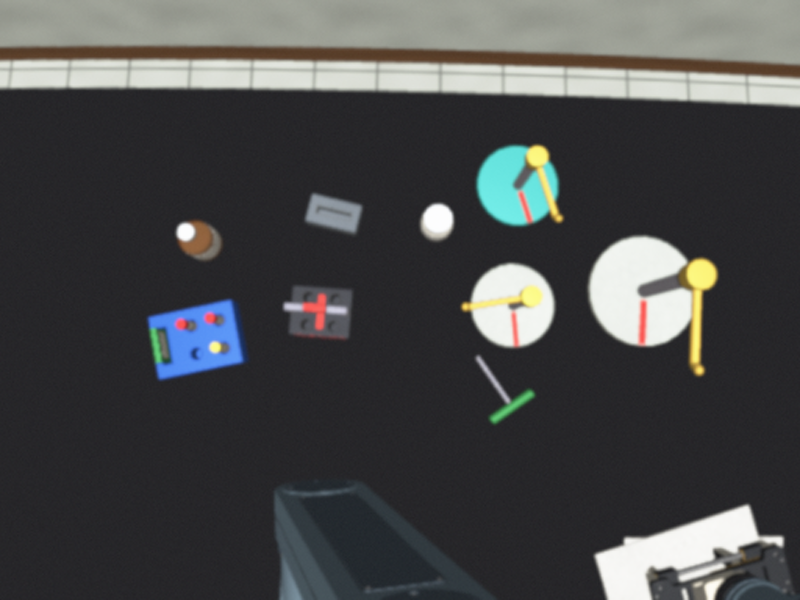

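View pics/s0b.png

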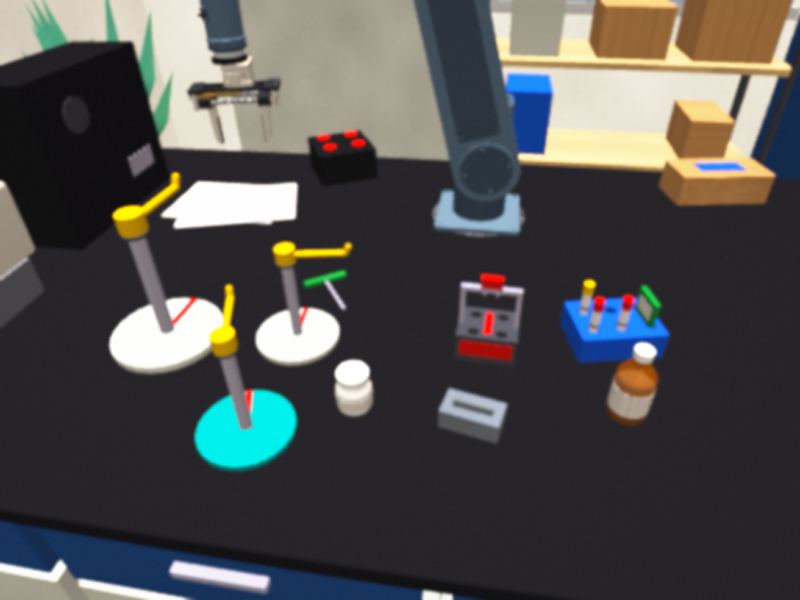

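Top view: candidate stands are turquoise (518,186), white medium (512,306) and white large (642,291). I choose the smaller white one at (512,306). The bucket is at (320,312), not the black box with red dots in the scene view. The rack is at (195,340) with three tubes (red, red, yellow), and the dock is at (334,213). Next is a close crop to check and measure.

```bash
python3 - <<'E'
from h import *
b=cv2.imread('pics/t0.png'); 
# left crop: cols 90..240, rows 115..250 x5 ; 
c1=cv2.resize(b[115:250,88:248],(800,675),interpolation=cv2.INTER_CUBIC)[:600]
cv2.imwrite('pics/c1.png',c1)
cal=optics.get_calibration('top');f=512/800
c,_=ray(cal,(256,192));print('cam',c)
hsv=cv2.cvtColor(b,cv2.COLOR_BGR2HSV)
def blob(lo,hi,roi):
    m=cv2.inRange(hsv,lo,hi);k=np.zeros_like(m);x0,y0,x1,y1=roi;k[y0:y1,x0:x1]=m[y0:y1,x0:x1];
    n,l,s,ce=cv2.connectedComponentsWithStats(k); i=1+np.argmax(s[1:,4]); m2=(l==i).astype(np.uint8)
    p=cv2.findContours(m2,0,2)[0][0]; return cv2.minAreaRect(p),p,ce[i],s[i]
r,p,_,_=blob((100,150,100),(130,255,255),(80,180,170,260));print('rack',r,[at(cal,q,50)[:2] for q in cv2.boxPoints(r)])
r,p,_,_=blob((90,20,90),(125,120,255),(190,115,240,155));print('dock',r,[at(cal,q,35)[:2] for q in cv2.boxPoints(r)])
r,p,_,_=blob((0,150,120),(6,255,255),(190,180,226,218));print('tab',r,at(cal,r[0],151))
r,p,ce,_=blob((0,0,170),(179,60,255),(295,160,360,230));
e=cv2.fitEllipse(cv2.convexHull(p));print('foot',e,at(cal,e[0],12),[at(cal,(e[0][0]+d,e[0][1]),12) for d in(-e[1][0]/2,e[1][0]/2)])
r,p,ce,_=blob((0,120,120),(8,255,255),(315,190,345,230));print('stripe',[at(cal,q,12)[:2] for q in cv2.boxPoints(r)])
r,p,ce,_=blob((20,100,120),(35,255,255),(285,175,355,205));print('hook',r,[at(cal,q,183)[:2] for q in cv2.boxPoints(r)])
print('hooktip',at(cal,(466*f,307*f),190),'collar',at(cal,(532*f,296*f),193))
for n,q in dict(t_r1=(181,324),t_r2=(210,318),t_y=(215,347)).items(): print(n,at(cal,(q[0]*f,q[1]*f),110))
print('bailends',at(cal,(286*f,307*f),131),at(cal,(346*f,311*f),131))
print('hexkey',at(cal,(478*f,357*f),5),at(cal,(492*f,421*f),8),at(cal,(533*f,393*f),8))
print('jar',at(cal,(438*f,217*f),70),'bottle',at(cal,(186*f,232*f),130))
E
```

```text
cam [ 438.48949707  -95.65761355 1239.1839801 ]
rack ((124.88460540771484, 216.92306518554688), (42.16496276855469, 57.4620246887207), 78.69007110595703) [array([503.9, 353.9]), array([538.7, 197.6]), array([425.9, 169.8]), array([391. , 324.5])]
dock ((213.08827209472656, 136.14706420898438), (33.71245193481445, 19.160314559936523), 14.03624439239502) [array([682.3,  78.9]), array([736.1,  67.8]), array([714.4, -25.7]), array([660.8, -14.1])]
tab ((201.0, 199.0), (20.0, 12.0), 90.0) [512.   40.1 151. ]
foot ((327.6009521484375, 195.15484619140625), (51.96529006958008, 52.70994567871094), 134.52430725097656) [ 540.1 -301.5   12. ] [array([ 538.5, -227.5,   12. ]), array([ 541.7, -375.9,   12. ])]
stripe [array([ 523.4, -301.7]), array([ 523.8, -305.6]), array([ 470. , -310.8]), array([ 469.6, -306.9])]
hook ((319.95587158203125, 190.9264678955078), (11.197688102722168, 50.542991638183594), 85.60128784179688) [array([ 543.5, -191.1]), array([ 555.8, -315. ]), array([ 528.3, -317.1]), array([ 516.2, -193.5])]
hooktip [ 520.6 -200.2  190. ] collar [ 539.7 -302.5  193. ]
t_r1 [487.7 268.3 110. ]
t_r2 [499.  219.6 110. ]
t_y [450.8 208.9 110. ]
bailends [518.8  88.9 131. ] [514.4  -9.7 131. ]
hexkey [ 444.6 -241.6    5. ] [ 330.4 -267.9    8. ] [ 381.7 -341.6    8. ]
jar [ 687.2 -161.3   70. ] bottle [640.5 261.9 130. ]
```

View pics/c1.png

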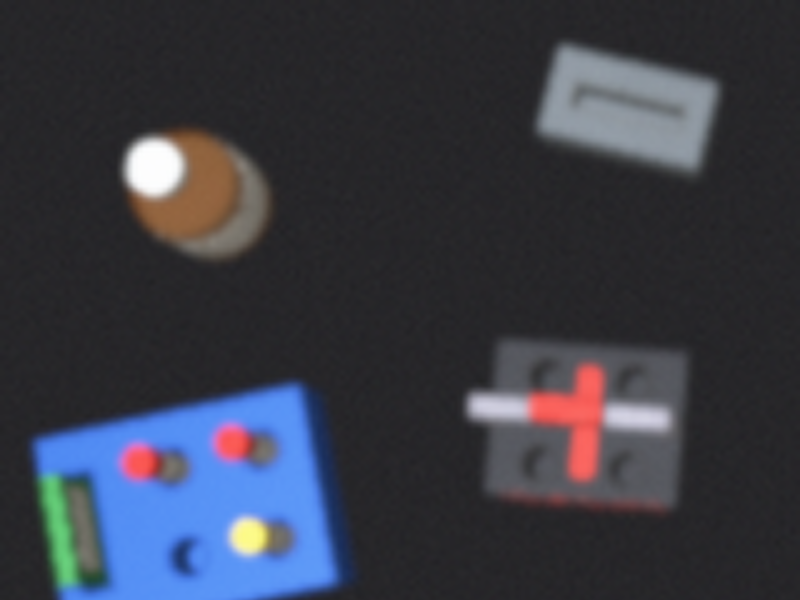

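The crop confirms the rack at about (464,261), yaw +12.5°, with tubes in three holes. The bucket is at about (516,40), yaw -2.5°, with empty bores at crop (545,375), (632,378), (538,465) and (625,467). The dock is at about (698,26), yaw -13°. Moving in to look from closer.

>>> servo_tool(
  targets=[
    [[0.01,0.031,0.01,0,0,-2.5,0.045],[0.01,0.031,0.01,0,0,-2.5,0.045],[0.01,0.031,0.01,0,0,-2.5,0.045],[0.015,0.031,0.01,0,0,-2.5,0.045],[0.015,0.031,0.01,0,0,-2.5,0.045],[0.015,0.031,0.01,0,0,-2.5,0.045],[0.015,0.031,0.01,0,0,-2.5,0.045],[0.015,0.031,0.01,0,0,0,0.045],[0.015,0.031,0.01,0,0,0,0.045],[0.015,0.031,0.01,0,0,0,0.045],[0.015,0.031,0.01,0,0,0,0.045],[0.015,0.031,0.01,0,0,0,0.045]],
  ],
  squeeze=15,
)

```text
t: 1.1
position: [308.0, -157.3, 327.2]
ee_rot: [-3.141, 0.068, -0.0]
contact_force: [0.8, 0.3, 0.6]
gripper_width: 45.4
finger_force: 0.0
```

>>> servo_tool(
  targets=[
    [[0.017,0.031,0.01,0,0,0,0.045],[0.017,0.031,0.01,0,0,0,0.045],[0.017,0.031,0.01,0,0,0,0.045],[0.017,0.031,0.005,0,0,0,0.045],[0.017,0.031,0,0,0,0,0.045],[0.017,0.031,0,0,0,0,0.045],[0.017,0.031,0,0,0,0,0.045],[0.017,0.031,0,0,0,0,0.045],[0.017,0.031,0,0,0,0,0.045],[0.017,0.031,0,0,0,0,0.045],[0,0,0,0,0,0,0.045],[0,0,0,0,0,0,0.045]],
  ],
)

```text
t: 2.1
position: [477.8, 152.2, 360.6]
ee_rot: [3.141, -0.062, -0.004]
contact_force: [0.7, -0.2, 0.4]
gripper_width: 45.2
finger_force: 0.0
```

```bash
python3 - <<'E'
from h import *
s=arm.state();c=optics.get_calibration('wrist');a=snap('wrist','w1')
print(s['t'],s['position'],s['ee_rot'],s['joint_positions'])
print(c); print(ray(c,(256,192)))
cv2.imwrite('pics/w1b.png',cv2.resize(a[:,:,::-1],(800,600),interpolation=cv2.INTER_CUBIC))
E
```

```text
2.1 [477.84995842 152.16854868 360.62545156] [ 3.14055865 -0.06176624 -0.00401045] [ 8.56315968e-02  1.12828837e-01  1.34875668e+00 -1.54358259e-04
  1.68259105e+00  1.69574038e+00]
{'K': array([[270.58770336,   0.        , 255.70246889],
       [  0.        , 270.58770336, 195.12626086],
       [  0.        ,   0.        ,   1.        ]]), 'k1': -0.04645987117758276, 'rvec': array([-2.0491388 ,  2.13063738,  0.26614869]), 'tvec': array([170.24788021, 389.25811304, 653.56672912])}
(array([544.84393494, 149.76075405, 537.00325119]), array([-0.2356842 ,  0.00703641, -0.97187352]))
```

View pics/w1b.png

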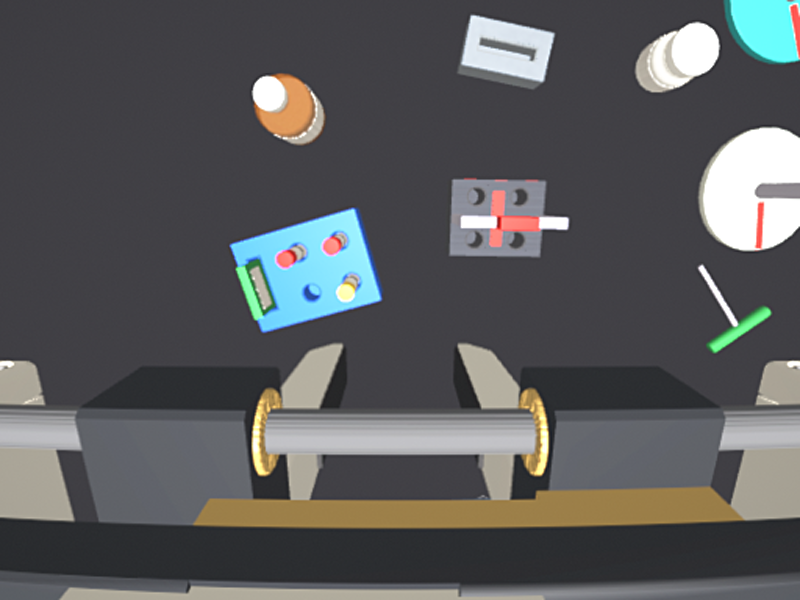

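The wrist view shows red caps at (287,259) and (332,245), the yellow cap at (346,291), the bucket bores at (475,196), (519,197), (473,239) and (515,240), and the dock slot from (480,42) to (535,55).

```bash
python3 - <<'E'
from h import *
cw=optics.get_calibration('wrist');f=.64
w=cv2.imread('pics/w1.png');t=cv2.imread('pics/t0.png')
# enlarged crops of wrist for precise picking
a=cv2.resize(w[110:215,140:260],(600,525),interpolation=cv2.INTER_CUBIC)
b=cv2.resize(w[110:170,280:370],(600,400),interpolation=cv2.INTER_CUBIC)
def g(p,z): return at(cw,(p[0]*f,p[1]*f),z)
for n,p,z in [('r1',(287,259),110),('r2',(332,245),110),('y',(346,291),110),('tabend',(541,223),151),('b',(475,196),55),('b',(519,197),55),('b',(473,239),55),('b',(515,240),55),('d',(480,42),35),('d',(535,55),35),('hole',(312,292),50),('cb',(461,222),131),('cb',(568,223),131)]: print(n,g(p,z))
def darkc(img,x0,y0,x1,y1,th):
    r=img[y0:y1,x0:x1].max(axis=2).astype(float); wgt=np.clip(th-r,0,None); yy,xx=np.mgrid[y0:y1,x0:x1]; return (xx*wgt).sum()/wgt.sum(),(yy*wgt).sum()/wgt.sum()
for p in [(475,196),(519,197),(473,239),(515,240)]:
    x,y=int(p[0]*f),int(p[1]*f); r=w[y-7:y+8,x-7:x+8].max(axis=2); 
    q=darkc(w,x-6,y-6,x+7,y+7,np.percentile(r,60)-10); print(q,at(cw,q,55))
cv2.imwrite('pics/z1.png',a[:,:])
# same-picture colour centroids of caps
hsv=cv2.cvtColor(w,cv2.COLOR_BGR2HSV)
for n,lo,hi,p in [('r1',(0,170,200),(8,255,255),(287,259)),('r2',(0,170,200),(8,255,255),(332,245)),('y',(20,60,220),(35,255,255),(346,291))]:
    x,y=int(p[0]*f),int(p[1]*f);m=cv2.inRange(hsv[y-12:y+13,x-12:x+13],lo,hi);M=np.argwhere(m);q=M.mean(0)[::-1]+[x-12,y-12];print(n,len(M),M.min(0)+[y-12,x-12],M.max(0)+[y-12,x-12],q,at(cw,q,108))
E
```

```text
r1 [488.7 265.  110. ]
r2 [500.9 218.  110. ]
y [452.9 207.2 110. ]
tabend [517.4  21.  151. ]
b [543.   64.2  55. ]
b [540.2  15.   55. ]
b [495.5  66.4  55. ]
b [492.6  18.5  55. ]
d [705.4  54.6  35. ]
d [690.8  -5.4  35. ]
hole [440.5 255.8  50. ]
cb [519.7  90.8 131. ]
cb [515.1 -11.7 131. ]
(np.float64(306.53956325219195), np.float64(125.05293252736482)) [543.5  59.8  55. ]
(np.float64(333.0620072448327), np.float64(125.66886852759428)) [540.9  13.5  55. ]
(np.float64(304.73385571467173), np.float64(153.60713320724128)) [494.3  62.9  55. ]
(np.float64(330.8294651866801), np.float64(153.73763874873865)) [492.3  16.3  55. ]
r1 10 [161 183] [167 187] [185.9 163.3] [492.2 261.6 108. ]
r2 10 [152 212] [158 217] [215.4 154.2] [504.6 213.4 108. ]
y 72 [182 217] [191 226] [221.29166667 186.5       ] [452.  207.8 108. ]
```

View pics/z1.png

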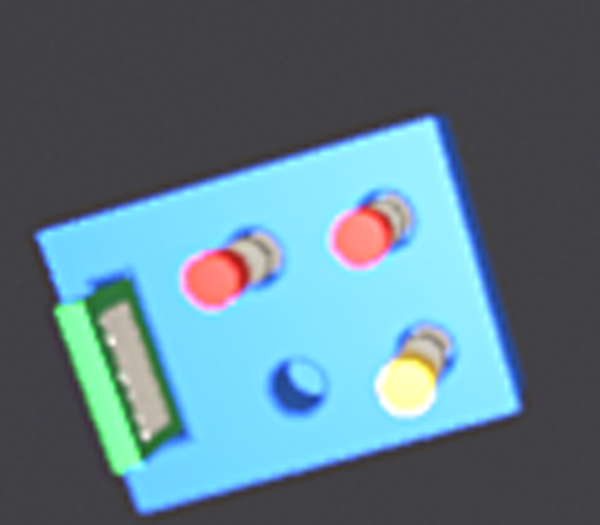

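>>> servo_tool(
  targets=[
    [[0.006,0.017,-0.02,0,0,-0.5,0.032],[0.006,0.02,-0.03,0,0,0,0.032],[0.006,0.02,-0.035,0,0,0,0.032],[0.004,0.01,-0.035,0,0,0,0.032],[0,0,-0.035,0,0,0,0.032],[0,0,-0.03,0,0,0,0.032],[0,0,-0.03,0,0,0,0.032],[0,0,-0.025,0,0,0,0.032],[0,0,-0.0155,0,0,0,0.032],[0,0,0,0,0,0,0.0],[0,0,0,0,0,0,0.0],[0,0,0,0,0,0,0.0]],
  ],
  squeeze=12,
)

```text
t: 3.15
position: [500.9, 217.2, 107.9]
ee_rot: [-3.14, 0.082, -0.004]
contact_force: [0.3, -0.0, -0.1]
gripper_width: 16.6
finger_force: 0.0
```

>>> servo_tool(
  targets=[
    [[0,0,0,0,0,0,0.0],[0,0,0.02,0,0,0,0.0],[0,0,0.03,0,0,0,0.0],[0,0,0.035,0,0,0,0.0],[0,0,0.035,0,0,0,0.0],[0,0,0.035,0,0,0,0.0],[0,0,0.0,0,0,0,0.0]],
  ],
)

```text
t: 3.73
position: [503.7, 218.7, 270.9]
ee_rot: [-3.137, 0.08, -0.025]
contact_force: [0.3, -0.6, -0.0]
gripper_width: 0.3
finger_force: 0.0
```

```bash
python3 - <<'E'
from h import *
s=arm.state();c=optics.get_calibration('wrist');a=snap('wrist','w2');b=snap('scene','s2')
print(s['position'],s['ee_rot'])
A=cv2.resize(a[60:360,110:410,::-1],(500,500),interpolation=cv2.INTER_CUBIC)
B=cv2.resize(b[150:270,330:450,::-1],(500,500),interpolation=cv2.INTER_CUBIC)[:, :300]
cv2.imwrite('pics/w2b.png',np.hstack([A,B]))
R=cv2.Rodrigues(s['ee_rot'])[0]
print('tcp px',proj(c,[s['position'],s['position']+19*R[:,2],s['position']+19*R[:,2]+20*R[:,1]]))
E
```

```text
[503.72844272 218.6746162  270.94988129] [-3.13682908  0.08031288 -0.02457397]
tcp px [[255.70299022 225.98639984]
 [255.68895687 217.12952262]
 [281.95224938 217.12750265]]
```

View pics/w2b.png

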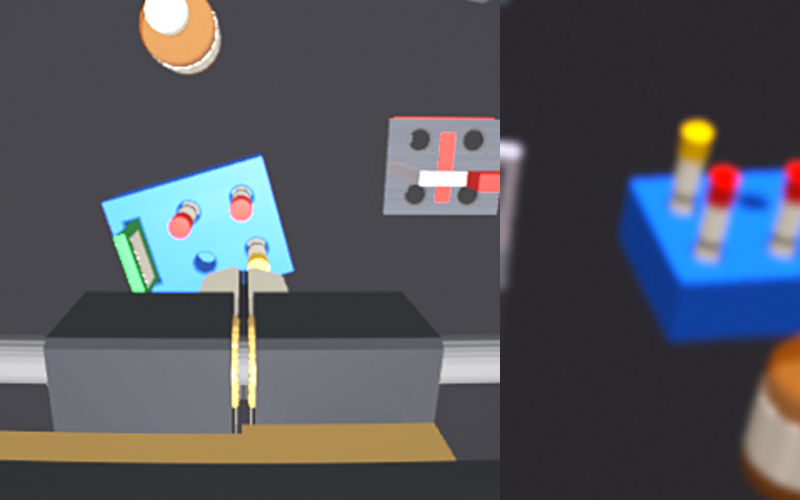

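```bash
python3 - <<'E'
from h import *
c=optics.get_calibration('wrist');g=lambda x,y:(x*.6+110,y*.6+60)
print(ray(c,(256,192)))
for n,p,z in [('r2cap',(241,203),110),('r2hole',(241,193),50),('r1cap',(180,226),110),('ycap',(258,264),110),('rackcorner',(263,156),50),('rackcorner',(293,269),50),('rackcorner',(103,203),50),('bore',(419,139),55),('bore',(473,139),55),('bore',(413,195),55),('bore',(467,195),55)]: print(n,at(c,g(*p),z))
import glob
t=cv2.imread('pics/t0.png');ct=optics.get_calibration('top');s=optics.get_calibration('scene')
print(proj(ct,[[464,261,50],[500,219,110]])/.64,proj(s,[[500,219,110],[500,219,50],[517,40,151],[540,-301,12]])/.64)
E
```

```text
(array([566.52010531, 214.5754088 , 441.58360186]), array([-0.22674582,  0.01148282, -0.97395543]))
r2cap [502.5 219.6 110. ]
r2hole [499.8 220.   50. ]
r1cap [487.1 266.7 110. ]
ycap [453.8 208.9 110. ]
rackcorner [531.1 199.4  50. ]
rackcorner [427.  176.1  50. ]
rackcorner [497.2 342.8  50. ]
bore [539.6  66.4  55. ]
bore [537.6  19.6  55. ]
bore [491.5  69.9  55. ]
bore [489.2  21.8  55. ]
[[195.13252085 339.33896493]
 [210.36809657 317.39336633]] [[597.3681897  299.99387582]
 [590.77462746 327.95281509]
 [490.9987333  276.87281644]
 [297.5239865  332.38662135]]
```

>>> servo_tool(
  targets=[
    [[0,0,0,0,0,0,0.032],[0,0,0,0,0,0,0.032],[0,0,0,0,0,0,0.032],[0,0,0,0,0,0,0.032]],
  ],
)

```text
t: 4.17
position: [499.3, 217.7, 260.2]
ee_rot: [3.14, -0.081, -0.004]
contact_force: [0.3, -0.9, 0.4]
gripper_width: 22.0
finger_force: 0.0
```

>>> servo_tool(
  targets=[
    [[0.002,0.001,-0.03,0,0,0,0.032],[0,0,-0.035,0,0,0,0.032],[0,0,-0.035,0,0,0,0.032],[0,0,-0.03,0,0,0,0.032],[0,0,-0.02,0,0,0,0.032],[0,0,-0.007,0,0,0,0.032],[0,0,0,0,0,0,0.032],[0,0,0,0,0,0,0.032],[0,0,0,0,0,0,0.032],[0,0,0,0,0,0,0.0],[0,0,0,0,0,0,0.0],[0,0,0,0,0,0,0.0]],
  ],
  squeeze=15,
)

```text
t: 5.17
position: [502.5, 219.0, 105.4]
ee_rot: [-3.14, 0.081, -0.003]
contact_force: [-0.5, -1.0, 0.0]
gripper_width: 16.7
finger_force: 0.0
```

>>> servo_tool(
  targets=[
    [[0,0,0,0,0,0,0.0],[0,0,0,0,0,0,0.0],[0,0,0,0,0,0,0.0]],
  ],
)

```text
t: 5.42
position: [501.9, 218.9, 104.5]
ee_rot: [-3.14, 0.081, -0.0]
contact_force: [-0.2, 0.0, 0.2]
gripper_width: 1.5
finger_force: 0.0
```

```bash
python3 - <<'E'
from h import *
b=snap('scene','s3');a=snap('wrist','w3')
A=cv2.resize(a[60:260,130:380,::-1],(500,400),interpolation=cv2.INTER_CUBIC)
B=cv2.resize(b[140:240,330:405,::-1],(300,400),interpolation=cv2.INTER_CUBIC)
cv2.imwrite('pics/x3.png',np.hstack([A,B]))
E
```

```text
(no output)
```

View pics/x3.png

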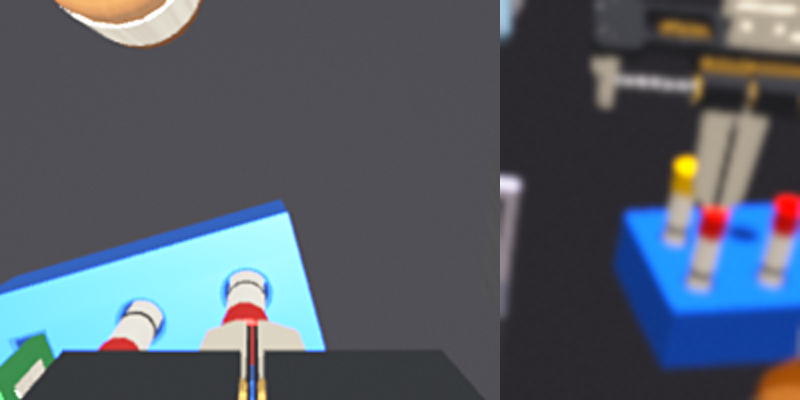

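The scene crop shows the closed fingers on the robot side of the red-capped tube, which hasn't been touched. In the wrist crop the tube stands beyond the fingers, with the hole at (247,285) and the cap edge at (246,308).

```bash
python3 - <<'E'
from h import *
c=optics.get_calibration('wrist');s=arm.state();print(s['position'],ray(c,(256,192))[0])
g=lambda x,y:(130+x*.5,60+y*.5)
for n,p,z in [('hole far',(247,268),50),('ring front/far edge',(247,291),60),('cap lower edge',(246,303),90),('rack corner',(288,212),50)]: print(n,at(c,g(*p),z))
cs=optics.get_calibration('scene');h=lambda x,y:(330+x*.25,140+y*.25)
for n,p,z in [('cap top',(713-500,212),110),('cap top y',(685-500,162),110),('fingertip',(732-500,203),86),('rack corner near',(662-500,285),50),('ring r2',(700-500,283),60),('r1 cap',(786-500,200),110)]: print('scene',n,at(cs,h(*p),z))
print(proj(cs,[s['position']+[0,0,-19]])-[330,140])
E
```

```text
[501.88170088 218.87230353 104.3604461 ] [568.39477863 215.57780309 280.91904929]
hole far [511.4 220.3  50. ]
ring front/far edge [503.8 220.6  60. ]
cap lower edge [508.  220.6  90. ]
rack corner [535.2 201.4  50. ]
scene cap top [504.2 220.9 110. ]
scene cap top y [447.8 209.1 110. ]
scene fingertip [457.6 243.6  86. ]
scene rack corner near [508.8 198.1  50. ]
scene ring r2 [515.9 220.4  60. ]
scene r1 cap [483.8 270.  110. ]
[[50.58077691 59.93071473]]
```

```bash
python3 - <<'E'
from h import *
cs=optics.get_calibration('scene');s=arm.state()
h=lambda x,y:(330+x*.25,140+y*.25)
c,r=ray(cs,h(232,203)); print(c)
for z in (86,95,100,105,110,115,120,130): print(z,at(cs,h(232,203),z))
R=cv2.Rodrigues(np.array([-3.11288102,-4.11332620e-01,0]))[0]
T=np.array([142.86,-530.6,206.1])
print('start tips proj 800px',proj(cs,[T+19*R[:,2]+46.5*k*R[:,1] for k in(-1,1)])/.64)
print('now line',4*(proj(cs,[[501.9,218.9,z] for z in(86,95,105,115,125,150)])-[330,140])+[500,0])
ct=optics.get_calibration('top');b=snap('top','t3')
print('tcp in top',proj(ct,[[501.9,218.9,z] for z in(86,170)]))
cv2.imwrite('pics/x4.png',np.hstack([cv2.resize(b[170:245,85:175,::-1],(480,400),interpolation=cv2.INTER_CUBIC),cv2.resize(cv2.imread('pics/s0.png')[40:120,110:190],(320,400)[:2] if 0 else (320,400),interpolation=cv2.INTER_CUBIC)]))
E
```

```text
[1281.72849861   25.53323509  656.68247673]
86 [457.6 243.6  86. ]
95 [470.6 240.1  95. ]
100 [477.8 238.2 100. ]
105 [485.  236.3 105. ]
110 [492.2 234.4 110. ]
115 [499.5 232.5 115. ]
120 [506.7 230.6 120. ]
130 [521.1 226.8 130. ]
start tips proj 800px [[266.68325805 153.58492648]
 [225.65824424 155.92746391]]
now line [[702.55083814 238.97445792]
 [705.1187196  228.09220311]
 [708.00392672 215.85561493]
 [710.92335957 203.4635459 ]
 [713.87758285 190.91320056]
 [721.41915453 158.82596782]]
tcp in top [[137.15717153 202.96993408]
 [128.11650553 200.89217823]]
```

View pics/x4.png

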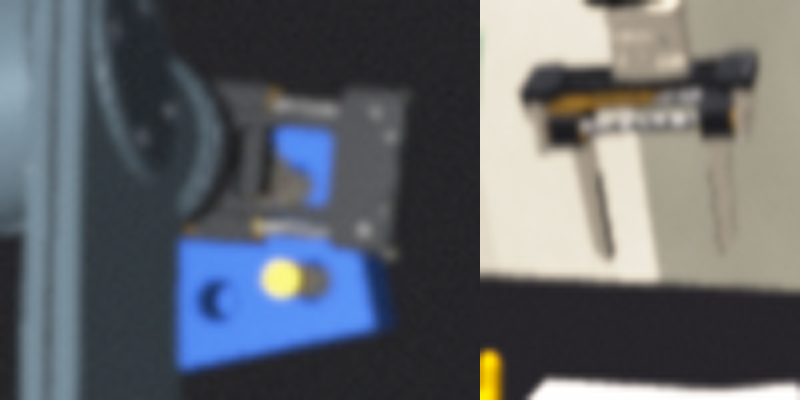

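The images agree across two cameras: the real fingertips are about 35 mm higher than the stated 19 mm ahead of the reported TCP (start picture, 13 px off; wrist tip spacing gives the same). I'll lift, open, and go down about 33 mm lower.

>>> servo_tool(
  targets=[
    [[0,0,0.02,0,0,0,0.032],[0,0,0.02,0,0,0,0.032],[-0.003,0.001,0,0,0,0,0.032],[0,0,0,0,0,0,0.032],[0,0,0,0,0,0,0.032],[0,0,0,0,0,0,0.032],[0,0,-0.02,0,0,0,0.032],[0,0,-0.02,0,0,0,0.032],[0,0,-0.015,0,0,0,0.032],[0,0,-0.01,0,0,0,0.032],[0,0,-0.008,0,0,0,0.032],[0,0,0,0,0,0,0.032]],
  ],
)

```text
t: 6.57
position: [497.6, 219.6, 69.3]
ee_rot: [3.14, -0.081, -0.006]
contact_force: [0.5, -0.2, 0.1]
gripper_width: 31.9
finger_force: 0.0
```

>>> servo_tool(
  targets=[
    [[0,0,0,0,0,0,0.0],[0,0,0,0,0,0,0.0],[0,0,0,0,0,0,0.0],[0,0,0,0,0,0,0.0],[0,0,0,0,0,0,0.0]],
  ],
)

```text
t: 6.98
position: [499.5, 220.0, 72.2]
ee_rot: [-3.14, 0.081, -0.003]
contact_force: [0.3, -0.1, 1.5]
gripper_width: 17.5
finger_force: 15.0
```

Gripped (15 N, width 17.5 mm). In my reading the foot is 57 mm below the reported TCP. Lifting and going next to the bucket for a fit.

>>> servo_tool(
  targets=[
    [[0,0,0.015,0,0,0,0.0],[0,0,0.025,0,0,0,0.0],[0,0,0.03,0,0,0,0.0],[0,0,0.03,0,0,0,0.0],[0,0,0.03,0,0,0,0.0],[0,-0.02,0.025,0,0,0,0.0],[-0.004,-0.03,0.015,0,0,0,0.0],[-0.004,-0.03,0,0,0,0,0.0],[-0.004,-0.03,0,0,0,0,0.0],[-0.004,-0.02,0,0,0,0,0.0],[0,0,0,0,0,0,0.0],[0,0,0,0,0,0,0.0]],
  ],
)

```text
t: 7.98
position: [482.9, 89.3, 241.8]
ee_rot: [-3.14, 0.085, -0.001]
contact_force: [-0.4, -0.2, 0.7]
gripper_width: 17.4
finger_force: 15.0
```

>>> servo_tool(
  targets=[
    [[0,0,0,0,0,0,0.0],[0,0,0,0,0,0,0.0],[0,0,0,0,0,0,0.0]],
  ],
)

```text
t: 8.23
position: [483.0, 90.9, 241.3]
ee_rot: [-3.14, 0.078, 0.0]
contact_force: [0.1, -0.2, 0.4]
gripper_width: 17.6
finger_force: 15.0
```

```bash
cat >> h.py <<'E'
from scipy.optimize import minimize
def bucketfit(cal,im,x0,free=(1,1,1,1),zb=0):
    """fit (x,y,yaw deg): dark discs of bores vs. lighter ring around, at top of block z=55+zb"""
    g=cv2.GaussianBlur(im.max(axis=2).astype(np.float32),(0,0),0.8)
    a=np.linspace(0,2*np.pi,24,endpoint=False);ci=np.c_[np.cos(a),np.sin(a)]
    B=[b for b,k in zip([(-24,-24),(24,-24),(-24,24),(24,24)],free) if k]
    def val(r,p):
        th=np.radians(p[2]);R=np.array([[np.cos(th),-np.sin(th)],[np.sin(th),np.cos(th)]])
        P=np.vstack([np.c_[((np.array(b)+r*ci)@R.T+p[:2]),np.full(24,55.+zb)] for b in B])
        q=proj(cal,P).astype(np.float32)
        return cv2.remap(g,q[:,0].reshape(1,-1),q[:,1].reshape(1,-1),cv2.INTER_LINEAR)[0]
    f=lambda p: np.mean([val(r,p).mean() for r in(2,5,8)])-val(11.5,p).mean()+0.02*(p[2]-x0[2])**2
    best=min((minimize(f,(x0[0]+dx,x0[1]+dy,x0[2]),method='Nelder-Mead',options=dict(initial_simplex=np.array([x0[0]+dx,x0[1]+dy,x0[2]])+np.array([[0,0,0],[3,0,0],[0,3,0],[0,0,2]]))) for dx in(-5,0,5) for dy in(-5,0,5)),key=lambda s:s.fun)
    return np.round(best.x,1),round(best.fun,1)
E
python3 - <<'E'
from h import *
s=arm.state();c=optics.get_calibration('wrist');a=snap('wrist','w4');t=snap('top','t4')
print(s['position'],s['gripper_width'],s['finger_force'])
print(bucketfit(c,a,(517.5,40.3,-2.9)))
print(bucketfit(optics.get_calibration('top'),cv2.imread('pics/t0.png')[:,:,::-1],(517.5,40.3,-2.9)))
print(bucketfit(optics.get_calibration('top'),t,(517.5,40.3,-2.9)))
cv2.imwrite('pics/w4b.png',cv2.resize(a[:,:,::-1],(800,600),interpolation=cv2.INTER_CUBIC))
E
```

```text
[482.96373779  90.91069538 241.26109246] 17.640533572997036 14.999873042106628
(array([516.8,  36.7,  -5.1]), np.float64(-50.9))
(array([516.5,  49.3,  -3. ]), np.float64(-28.4))
(array([517.4,  49. ,  -4.7]), np.float64(-15.4))
```

View pics/w4b.png

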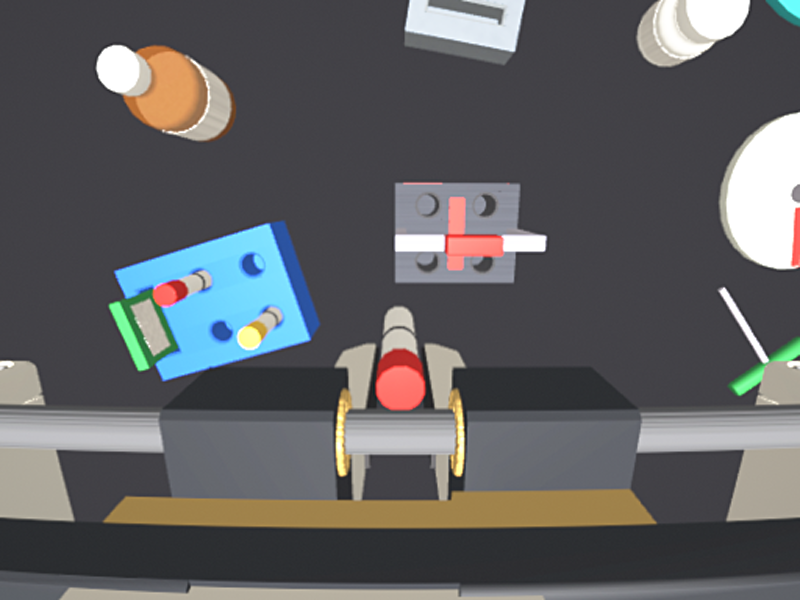

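The tube is held upright between the pads, with its cap at (400,380). Bucket bores are at (427,205), (485,205), (427,261) and (482,262); block corners are at (395,183), (519,183), (514,282) and (396,282).

```bash
python3 - <<'E'
from h import *
c=optics.get_calibration('wrist');f=.64
P=lambda x,y,z:at(c,(x*f,y*f),z)
cor=[P(395,183,55),P(519,183,55),P(514,282,55),P(396,282,55)];print(cor,np.mean(cor,0))
print([P(427,205,55),P(485,205,55),P(427,261,55),P(482,262,55)])
print('bar',P(396,243,131),P(546,243,131))
print('foot of tube',[P(399,311,z) for z in(170,184,190)],'cap top',P(400,384,241.3-57.2+95), 'cap edges',P(377,384,279),P(423,384,279))
print('dock',P(424,5,35),P(503,20,35))
E
```

```text
[array([562.1,  90.5,  55. ]), array([557.4, -12.4,  55. ]), array([473.7,  -9.3,  55. ]), array([478.8,  93.9,  55. ])] [518.     40.675  55.   ]
[array([543. ,  64.6,  55. ]), array([540.8,  16. ,  55. ]), array([495.9,  66.3,  55. ]), array([492.7,  18.8,  55. ])]
bar [520.3  91.2 131. ] [515.5 -10.5 131. ]
foot of tube [array([483.2,  91. , 170. ]), array([487. ,  90.8, 184. ]), array([488.6,  90.7, 190. ])] cap top [485.5  90.4 279.1] cap edges [485.9  98.6 279. ] [485.1  82.3 279. ]
dock [701.9  60.   35. ] [688.1  -4.   35. ]
```

>>> servo_tool(
  targets=[
    [[0.02,-0.01,0,0,0,0,0.0],[0.02,-0.01,0,0,0,0,0.0],[0.018,-0.0065,0,0,0,0,0.0],[0,0,-0.015,0,0,0,0.0],[0,0,-0.025,0,0,0,0.0],[0,0,-0.03,0,0,0,0.0],[0,0,-0.025,0,0,0,0.0],[0,0,-0.015,0,0,0,0.0],[0,0,-0.01,0,0,0,0.0],[0,0,0,0,0,0,0.0],[0,0,0,0,0,0,0.0],[0,0,0,0,0,0,0.0]],
  ],
)

```text
t: 9.33
position: [541.9, 63.5, 122.6]
ee_rot: [3.14, -0.08, 0.003]
contact_force: [-0.3, 0.8, -0.5]
gripper_width: 17.7
finger_force: 15.0
```

```bash
python3 - <<'E'
from h import *
s=arm.state();a=snap('wrist','w5');print(s['position'],s['contact_force'])
cv2.imwrite('pics/w5b.png',cv2.resize(a[90:290,150:360,::-1],(630,600),interpolation=cv2.INTER_CUBIC))
E
```

```text
[541.92701321  63.50979513 122.57636528] [-0.29664417  0.8425252  -0.52078788]
```

View pics/w5b.png

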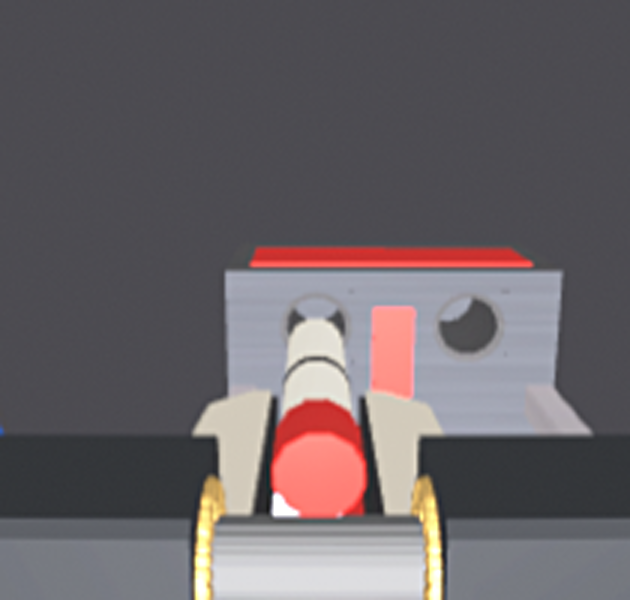

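The tube foot at (317,325) sits right over the bore at (315,325). Lowering.

>>> servo_tool(
  targets=[
    [[0,0,-0.01,0,0,0,0.0],[0,0,-0.01,0,0,0,0.0],[0,0,-0.01,0,0,0,0.0],[0,0,-0.005,0,0,0,0.0],[0,0,0,0,0,0,0.0],[0,0,0,0,0,0,0.0]],
  ],
)

```text
t: 9.88
position: [540.7, 63.4, 85.7]
ee_rot: [-3.14, 0.081, 0.002]
contact_force: [0.6, 0.5, -0.1]
gripper_width: 17.3
finger_force: 15.0
```

>>> servo_tool(
  targets=[
    [[0,0,-0.005,0,0,0,0.0],[0,0,-0.005,0,0,0,0.0],[0,0,-0.005,0,0,0,0.0],[0,0,-0.004,0,0,0,0.0],[0,0,0,0,0,0,0.0],[0,0,0,0,0,0,0.0]],
  ],
)

```text
t: 10.38
position: [540.8, 63.4, 67.0]
ee_rot: [-3.14, 0.081, 0.0]
contact_force: [1.0, -0.0, -1.3]
gripper_width: 17.4
finger_force: 15.0
```

>>> servo_tool(
  targets=[
    [[0,0,0,0,0,0,0.03],[0,0,0,0,0,0,0.03],[0,0,0,0,0,0,0.03],[0,0,0.01,0,0,0,0.03],[0,0,0.02,0,0,0,0.03],[0,0,0.03,0,0,0,0.03],[0,0,0.03,0,0,0,0.03],[0,0,0.03,0,0,0,0.032],[-0.015,0.024,0,0,0,0,0.032],[-0.015,0.024,0,0,0,0,0.032],[-0.015,0.024,0,0,0,0,0.032],[-0.015,0.024,0,0,0,0,0.032]],
  ],
)

```text
t: 11.38
position: [480.3, 160.1, 188.5]
ee_rot: [-3.14, 0.082, -0.002]
contact_force: [0.8, 1.0, 0.5]
gripper_width: 32.2
finger_force: 0.0
```

>>> servo_tool(
  targets=[
    [[-0.015,0.024,0,0,0,0,0.032],[-0.0157,0.0241,0,0,0,0,0.032],[0,0,-0.02,0,0,0,0.032],[0,0,-0.03,0,0,0,0.032],[0,0,-0.03,0,0,0,0.032],[0,0,-0.02,0,0,0,0.032],[0,0,-0.01,0,0,0,0.032],[0,0,-0.006,0,0,0,0.032],[0,0,0,0,0,0,0.032],[0,0,0,0,0,0,0.032],[0,0,0,0,0,0,0.032]],
  ],
)

```text
t: 12.3
position: [451.4, 207.7, 72.7]
ee_rot: [-3.14, 0.081, -0.004]
contact_force: [0.3, 0.8, 0.4]
gripper_width: 31.6
finger_force: 0.0
```

>>> servo_tool(
  targets=[
    [[0,0,0,0,0,0,0.0],[0,0,0,0,0,0,0.0],[0,0,0,0,0,0,0.0],[0,0,0,0,0,0,0.0],[0,0,0,0,0,0,0.0],[0,0,0,0,0,0,0.0]],
  ],
)

```text
t: 12.8
position: [450.8, 207.6, 72.0]
ee_rot: [-3.14, 0.081, -0.002]
contact_force: [0.1, -0.4, 5.7]
gripper_width: 17.5
finger_force: 15.0
```

>>> servo_tool(
  targets=[
    [[0,0,0.015,0,0,0,0.0],[0,0,0.025,0,0,0,0.0],[0,0,0.03,0,0,0,0.0],[0,0,0.03,0,0,0,0.0],[0,0,0.03,0,0,0,0.0],[0.005,-0.0176,0.025,0,0,0,0.0],[0.007,-0.025,0.015,0,0,0,0.0],[0.007,-0.03,0,0,0,0,0.0],[0.007,-0.025,0,0,0,0,0.0],[0.0067,-0.02,0,0,0,0,0.0],[0,0,0,0,0,0,0.0],[0,0,0,0,0,0,0.0]],
  ],
)

```text
t: 13.8
position: [482.7, 89.3, 240.9]
ee_rot: [-3.14, 0.085, 0.002]
contact_force: [-0.4, -0.6, 0.3]
gripper_width: 17.7
finger_force: 15.0
```

>>> servo_tool(
  targets=[
    [[0,0,0,0,0,0,0.0],[0,0,0,0,0,0,0.0],[0,0,0,0,0,0,0.0]],
  ],
)

```text
t: 14.05
position: [482.5, 90.9, 241.2]
ee_rot: [-3.14, 0.078, 0.001]
contact_force: [-0.2, -0.3, -0.3]
gripper_width: 17.5
finger_force: 15.0
```

```bash
cat >> h.py <<'E'
def shift(f0,f1,roi):
    x0,y0,x1,y1=roi
    a,b=[cv2.cvtColor(cv2.imread(f'pics/{f}.png'),cv2.COLOR_BGR2GRAY).astype(np.float32)[y0:y1,x0:x1] for f in(f0,f1)]
    return cv2.phaseCorrelate(a,b,cv2.createHanningWindow(a.shape[::-1],cv2.CV_32F))
def tab(f,cal,z=151,roi=None):
    h=cv2.cvtColor(cv2.imread(f'pics/{f}.png'),cv2.COLOR_BGR2HSV)
    w=cv2.inRange(h,(0,0,215),(179,45,255))
    return w
E
python3 - <<'E'
from h import *
s=arm.state();a=snap('wrist','w6');t=snap('top','t6');print(s['position'],s['finger_force'])
print('bucket wrist shift px',shift('w4','w6',(240,100,360,190)),'top shift',shift('t0','t6',(175,170,235,230)))
h=cv2.cvtColor(a,cv2.COLOR_RGB2HSV);m=cv2.inRange(h,(22,80,120),(35,255,255));m[:190]=0;m[:,:220]=0;m[:,290:]=0
n,l,st,ce=cv2.connectedComponentsWithStats(m);i=1+np.argmax(st[1:,4]);print(st[i],ce[i])
h=cv2.cvtColor(cv2.imread('pics/w4.png'),cv2.COLOR_BGR2HSV);m=cv2.inRange(h,(0,120,100),(8,255,255));m[:195]=0;m[:,:220]=0;m[:,290:]=0
n,l,st,ce=cv2.connectedComponentsWithStats(m);i=1+np.argmax(st[1:,4]);print(st[i],ce[i])
E
```

```text
[482.4789707   90.93011801 241.23048835] 14.99984622001648
bucket wrist shift px ((-0.04010928325612184, -0.38494293764163956), 0.8174261481673629) top shift ((0.12736932786590316, -0.3653492758986161), 0.4820830265680949)
[241 224  31  39 951] [255.89274448 243.78443743]
[ 240  223   33   40 1042] [255.68426104 243.19097889]
```

>>> servo_tool(
  targets=[
    [[0.018,-0.025,0,0,0,0,0.0],[0.02,-0.025,0,0,0,0,0.0],[0.0178,-0.0246,0,0,0,0,0.0],[0,0,-0.015,0,0,0,0.0],[0,0,-0.025,0,0,0,0.0],[0,0,-0.03,0,0,0,0.0],[0,0,-0.025,0,0,0,0.0],[0,0,-0.015,0,0,0,0.0],[0,0,-0.01,0,0,0,0.0],[0,0,0,0,0,0,0.0],[0,0,0,0,0,0,0.0],[0,0,0,0,0,0,0.0]],
  ],
)

```text
t: 15.15
position: [539.7, 15.3, 122.6]
ee_rot: [3.14, -0.08, 0.003]
contact_force: [0.8, 0.3, 0.3]
gripper_width: 17.4
finger_force: 15.0
```

>>> servo_tool(
  targets=[
    [[0,0,-0.01,0,0,0,0.0],[0,0,-0.01,0,0,0,0.0],[0,0,-0.01,0,0,0,0.0],[0,0,-0.005,0,0,0,0.0],[0,0,0,0,0,0,0.0],[0,0,0,0,0,0,0.0]],
  ],
)

```text
t: 15.65
position: [538.5, 15.3, 85.8]
ee_rot: [-3.14, 0.081, 0.001]
contact_force: [0.5, -0.7, -0.4]
gripper_width: 17.6
finger_force: 15.0
```

>>> servo_tool(
  targets=[
    [[0,0,-0.005,0,0,0,0.0],[0,0,-0.005,0,0,0,0.0],[0,0,-0.005,0,0,0,0.0],[0,0,-0.004,0,0,0,0.0],[0,0,0,0,0,0,0.0],[0,0,0,0,0,0,0.0]],
  ],
)

```text
t: 16.15
position: [538.6, 15.4, 67.0]
ee_rot: [-3.14, 0.081, 0.0]
contact_force: [0.3, 0.0, -0.4]
gripper_width: 17.5
finger_force: 15.0
```

>>> servo_tool(
  targets=[
    [[0,0,0,0,0,0,0.03],[0,0,0,0,0,0,0.03],[0,0,0,0,0,0,0.03],[0,0,0.01,0,0,0,0.03],[0,0,0.02,0,0,0,0.03],[0,0,0.03,0,0,0,0.03],[0,0,0.03,0,0,0,0.03],[0,0,0.03,0,0,0,0.032],[-0.005,0.027,0,0,0,0,0.032],[-0.006,0.028,0,0,0,0,0.032],[-0.006,0.028,0,0,0,0,0.032],[-0.006,0.028,0,0,0,0,0.032]],
  ],
)

```text
t: 17.15
position: [515.5, 127.2, 188.6]
ee_rot: [-3.14, 0.082, -0.002]
contact_force: [-0.2, -0.1, 0.5]
gripper_width: 32.1
finger_force: 0.0
```

>>> servo_tool(
  targets=[
    [[-0.006,0.028,0,0,0,0,0.032],[-0.006,0.028,0,0,0,0,0.032],[-0.006,0.028,0,0,0,0,0.032],[-0.006,0.028,0,0,0,0,0.032],[-0.0056,0.0274,0,0,0,0,0.032],[0,0,-0.02,0,0,0,0.032],[0,0,-0.03,0,0,0,0.032],[0,0,-0.03,0,0,0,0.032],[0,0,-0.02,0,0,0,0.032],[0,0,-0.01,0,0,0,0.032],[0,0,-0.006,0,0,0,0.032],[0,0,0,0,0,0,0.032]],
  ],
)

```text
t: 18.15
position: [486.0, 265.5, 71.1]
ee_rot: [3.14, -0.081, -0.001]
contact_force: [-0.4, 0.3, 0.8]
gripper_width: 32.0
finger_force: 0.0
```

>>> servo_tool(
  targets=[
    [[0,0,0,0,0,0,0.032],[0,0,0,0,0,0,0.032],[0,0,0,0,0,0,0.0],[0,0,0,0,0,0,0.0],[0,0,0,0,0,0,0.0],[0,0,0,0,0,0,0.0],[0,0,0,0,0,0,0.0],[0,0,0,0,0,0,0.0]],
  ],
)

```text
t: 18.82
position: [486.7, 266.1, 72.1]
ee_rot: [-3.14, 0.081, -0.002]
contact_force: [-0.0, 1.2, 4.5]
gripper_width: 17.8
finger_force: 15.0
```

>>> servo_tool(
  targets=[
    [[0,0,0.015,0,0,0,0.0],[0,0,0.025,0,0,0,0.0],[0,0,0.03,0,0,0,0.0],[0,0,0.03,0,0,0,0.0],[0,0,0.03,0,0,0,0.0],[0,-0.0258,0.025,0,0,0,0.0],[-0.0032,-0.035,0.015,0,0,0,0.0],[0,-0.035,0,0,0,0,0.0],[0,-0.035,0,0,0,0,0.0],[0,-0.03,0,0,0,0,0.0],[0,-0.015,0,0,0,0,0.0],[0,0,0,0,0,0,0.0]],
  ],
)

```text
t: 19.82
position: [482.6, 86.7, 241.0]
ee_rot: [3.139, -0.087, -0.001]
contact_force: [0.1, -0.0, 0.2]
gripper_width: 17.6
finger_force: 15.0
```

>>> servo_tool(
  targets=[
    [[0,0,0,0,0,0,0.0],[0,0,0,0,0,0,0.0],[0,0,0,0,0,0,0.0],[0,0,0,0,0,0,0.0]],
  ],
)

```text
t: 20.15
position: [482.8, 90.9, 241.2]
ee_rot: [-3.14, 0.078, 0.001]
contact_force: [0.1, -0.5, -0.4]
gripper_width: 17.9
finger_force: 15.0
```

```bash
python3 - <<'E'
from h import *
s=arm.state();a=snap('wrist','w7');t=snap('top','t7');print(s['position'],s['finger_force'])
print('bucket wrist shift px',shift('w4','w7',(240,130,360,190)),shift('w6','w7',(240,130,360,190)),'top shift',shift('t0','t7',(175,170,235,230)))
h=cv2.cvtColor(a,cv2.COLOR_RGB2HSV);m=cv2.inRange(h,(0,120,100),(8,255,255));m[:195]=0;m[:,:220]=0;m[:,290:]=0
n,l,st,ce=cv2.connectedComponentsWithStats(m);i=1+np.argmax(st[1:,4]);print(st[i],ce[i])
cv2.imwrite('pics/w7b.png',cv2.resize(a[60:260,200:400,::-1],(600,600),interpolation=cv2.INTER_CUBIC))
E
```

```text
[482.76044357  90.9343182  241.19206034] 14.999814927577972
bucket wrist shift px ((0.0052877853590587165, -0.07610508344605904), 0.9318750394715203) ((-0.03316936925450875, 0.26419413114200196), 0.9387744945949978) top shift ((-0.32066349919749726, -0.08531284476573475), 0.23066861031783953)
[ 240  222   33   40 1051] [255.85252141 241.61370124]
```

View pics/w7b.png

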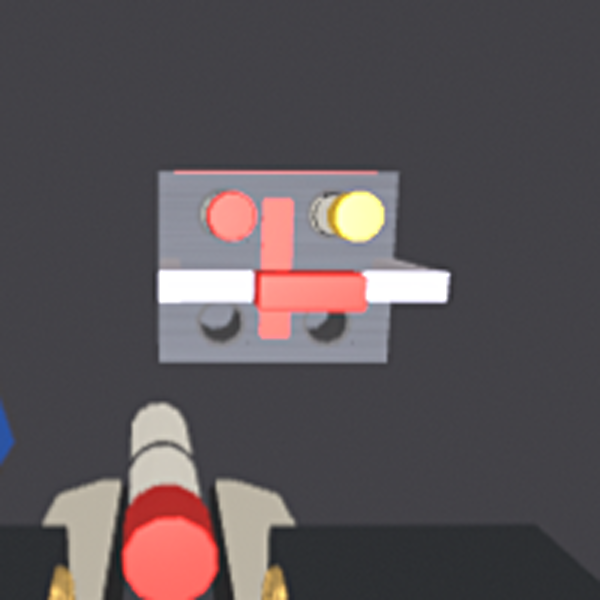

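Both tubes are seated (caps at (231,217) and (358,216)), and the near bores at (220,322) and (326,323) are free. Placing the third in bore 3.

>>> servo_tool(
  targets=[
    [[0.0046,-0.0122,0,0,0,0,0.0],[0.0046,-0.0122,0,0,0,0,0.0],[0,0,-0.015,0,0,0,0.0],[0,0,-0.025,0,0,0,0.0],[0,0,-0.03,0,0,0,0.0],[0,0,-0.025,0,0,0,0.0],[0,0,-0.015,0,0,0,0.0],[0,0,-0.01,0,0,0,0.0],[0,0,0,0,0,0,0.0],[0,0,0,0,0,0,0.0],[0,0,0,0,0,0,0.0]],
  ],
)

```text
t: 21.17
position: [493.3, 65.0, 122.5]
ee_rot: [3.14, -0.081, 0.003]
contact_force: [0.6, -0.4, -0.0]
gripper_width: 17.7
finger_force: 15.0
```

>>> servo_tool(
  targets=[
    [[0,0,-0.01,0,0,0,0.0],[0,0,-0.01,0,0,0,0.0],[0,0,-0.01,0,0,0,0.0],[0,0,-0.005,0,0,0,0.0],[0,0,0,0,0,0,0.0],[0,0,0,0,0,0,0.0]],
  ],
)

```text
t: 21.67
position: [491.9, 65.5, 85.9]
ee_rot: [-3.14, 0.08, 0.001]
contact_force: [1.5, -0.4, -0.4]
gripper_width: 17.5
finger_force: 15.0
```

>>> servo_tool(
  targets=[
    [[0,0,-0.005,0,0,0,0.0],[0,0,-0.005,0,0,0,0.0],[0,0,-0.005,0,0,0,0.0],[0,0,-0.004,0,0,0,0.0],[0,0,0,0,0,0,0.0],[0,0,0,0,0,0,0.0]],
  ],
)

```text
t: 22.17
position: [492.1, 65.6, 67.1]
ee_rot: [-3.14, 0.081, 0.0]
contact_force: [1.1, 0.3, -0.0]
gripper_width: 17.2
finger_force: 15.0
```

>>> servo_tool(
  targets=[
    [[0,0,0,0,0,0,0.03],[0,0,0,0,0,0,0.03],[0,0,0,0,0,0,0.03],[0,0,0.01,0,0,0,0.03],[0,0,0.02,0,0,0,0.03],[0,0,0.03,0,0,0,0.03],[0,0,0.03,0,0,0,0.03],[0,0,0.03,0,0,0,0.035],[-0.005,0.03,0,0,0,3,0.035],[-0.005,0.035,0,0,0,3,0.035],[-0.005,0.035,0,0,0,3,0.035],[-0.005,0.035,0,0,0,3,0.035]],
  ],
)

```text
t: 23.17
position: [471.9, 201.6, 188.7]
ee_rot: [-3.131, -0.25, -0.002]
contact_force: [-0.0, -0.5, 0.9]
gripper_width: 35.1
finger_force: 0.0
```

>>> servo_tool(
  targets=[
    [[-0.005,0.035,0,0,0,3.2,0.035],[-0.005,0.03,0,0,0,0,0.035],[0,0,0,0,0,0,0.035],[0,0,0,0,0,0,0.035],[0,0,0,0,0,0,0.035],[0,0,0,0,0,0,0.035]],
  ],
)

```text
t: 23.67
position: [462.3, 264.5, 187.6]
ee_rot: [3.123, 0.334, 0.0]
contact_force: [1.1, 0.5, 0.1]
gripper_width: 35.1
finger_force: 0.0
```

```bash
python3 - <<'E'
from h import *
s=arm.state();c=optics.get_calibration('wrist');a=snap('wrist','w8');print(s['position'],s['ee_rot'],2*np.degrees(np.arctan2(s['ee_rot'][1],s['ee_rot'][0])))
cv2.imwrite('pics/w8b.png',cv2.resize(a[100:280,150:390,::-1],(800,600),interpolation=cv2.INTER_CUBIC))
print(proj(c,[[452.1,314.7,95]]))
E
```

```text
[462.34093243 264.47767968 187.64074703] [3.12341028e+00 3.33732139e-01 2.73502701e-04] 12.197673884276277
[[205.82528303 193.35670516]]
```

View pics/w8b.png

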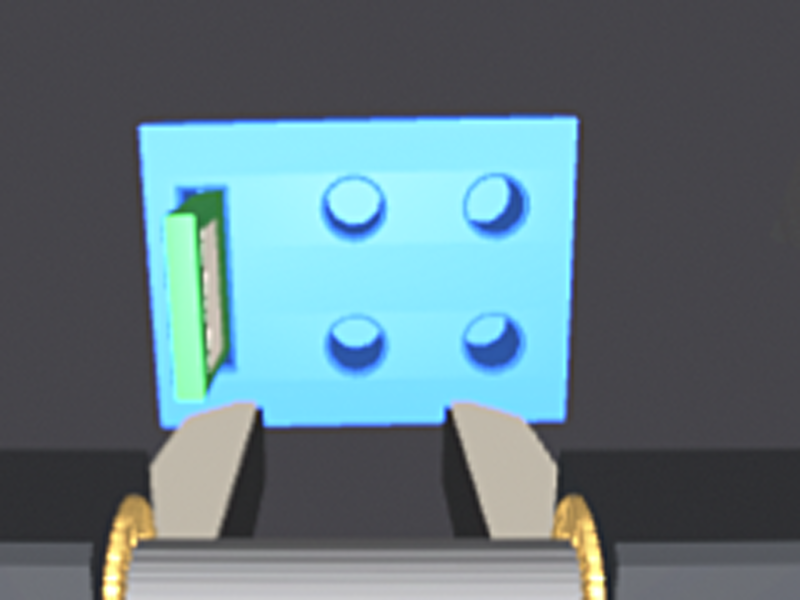

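The plate's top face is centred at crop (187,306), which matches the prediction. Grasping it.

>>> servo_tool(
  targets=[
    [[-0.005,0.024,0,0,0,0,0.035],[-0.006,0.0242,0,0,0,0,0.035],[0,0,-0.02,0,0,0,0.035],[0,0,-0.03,0,0,0,0.035],[0,0,-0.03,0,0,0,0.035],[0,0,-0.025,0,0,0,0.035],[0,0,-0.02,0,0,0,0.035],[0,0,-0.011,0,0,0,0.035],[0,0,0,0,0,0,0.035],[0,0,0,0,0,0,0.035],[0,0,0,0,0,0,0.0],[0,0,0,0,0,0,0.0]],
  ],
)

```text
t: 24.72
position: [452.5, 314.0, 53.0]
ee_rot: [-3.123, -0.335, -0.005]
contact_force: [-0.6, 0.2, 1.1]
gripper_width: 25.9
finger_force: 0.0
```

>>> servo_tool(
  targets=[
    [[0,0,0,0,0,0,0.0],[0,0,0,0,0,0,0.0],[0,0,0,0,0,0,0.0],[0,0,0,0,0,0,0.0],[0,0,0,0,0,0,0.0]],
  ],
  squeeze=20,
)

```text
t: 25.13
position: [451.6, 313.9, 52.2]
ee_rot: [-3.123, -0.336, -0.002]
contact_force: [-1.7, -0.5, 6.2]
gripper_width: 9.9
finger_force: 20.0
```

>>> servo_tool(
  targets=[
    [[0,0,0.015,0,0,0,0.0],[0,0,0.025,0,0,0,0.0],[0,0,0.03,0,0,0,0.0],[0,0,0.03,0,0,0,0.0],[0.01,-0.015,0.02,0,0,4,0.0],[0.02,-0.03,0.01,0,0,6,0.0],[0.02,-0.03,0,0,0,6,0.0],[0.02,-0.03,0,0,0,6,0.0],[0.02,-0.03,0,0,0,6,0.0],[0.02,-0.03,0,0,0,6,0.0],[0.02,-0.03,0,0,0,6,0.0],[0.02,-0.03,0,0,0,6,0.0]],
  ],
)

```text
t: 26.13
position: [601.6, 87.2, 181.0]
ee_rot: [-2.74, -1.536, 0.001]
contact_force: [1.0, -0.6, -0.7]
gripper_width: 10.0
finger_force: 20.0
```

>>> servo_tool(
  targets=[
    [[0.02,-0.03,0,0,0,6,0.0],[0.02,-0.03,0,0,0,6,0.0],[0.02,-0.03,0,0,0,6.3,0.0],[0.02,-0.03,0,0,0,0,0.0],[0.009,-0.03,0,0,0,0,0.0],[0,0,0,0,0,0,0.0],[0,0,0,0,0,0,0.0],[0,0,0,0,0,0,0.0],[0,0,0,0,0,0,0.0]],
  ],
)

```text
t: 26.88
position: [689.6, -60.0, 181.2]
ee_rot: [-2.464, -1.947, 0.0]
contact_force: [-1.0, 0.3, -0.4]
gripper_width: 9.8
finger_force: 20.0
```

```bash
python3 - <<'E'
from h import *
s=arm.state();c=optics.get_calibration('wrist');a=snap('wrist','w9');print(s['position'],2*np.degrees(np.arctan2(s['ee_rot'][1],s['ee_rot'][0])),s['gripper_width'],s['joint_positions'])
cv2.imwrite('pics/w9b.png',cv2.resize(a[60:280,120:400,::-1],(764,600),interpolation=cv2.INTER_CUBIC))
E
```

```text
[689.56412076 -59.96375642 181.17338075] -283.3826248862784 9.770391531653084 [-2.47770874e-01  5.32235902e-01  1.18656888e+00  4.76757161e-04
  1.42369000e+00 -1.42701015e-02]
```

View pics/w9b.png

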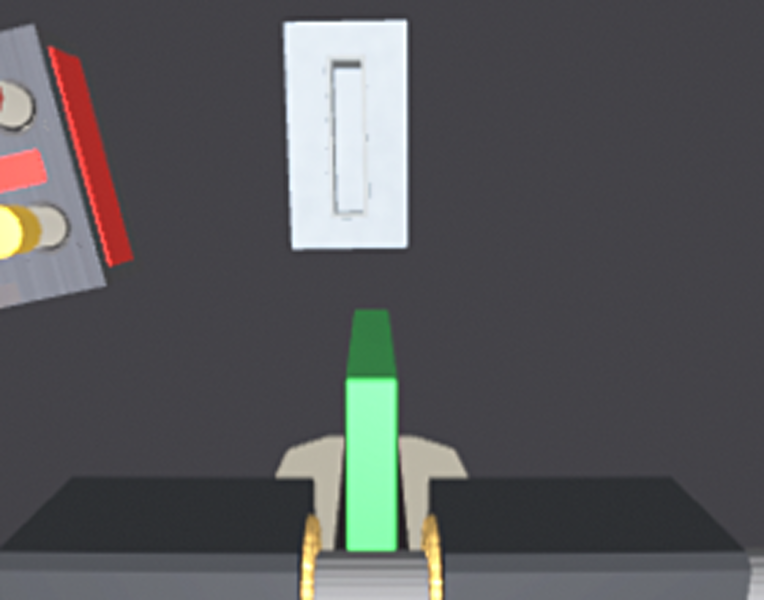

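The plate is held square, with its top face at (346–397, 378–550). The dock slot corners are at (330,58), (366,58), (369,211) and (335,214).

```bash
python3 - <<'E'
from h import *
c=optics.get_calibration('wrist');f=280/764
P=lambda x,y,z:at(c,(120+x*f,60+y*f),z)
sl=[P(330,58,35),P(366,58,35),P(369,211,35),P(335,214,35)];d=[P(283,22,35),P(407,19,35),P(408,247,35),P(292,249,35)]
print('slot',sl,np.mean(sl,0));print('dock',d,np.mean(d,0))
for z in(218,224,230): print('plate far top edge',z,P(346,378,z),P(397,378,z))
for z in(138,144,150): print('plate far bottom edge',z,P(355,310,z),P(388,310,z))
def yaw(a,b): v=b-a; return np.degrees(np.arctan2(v[1],v[0]))
print(yaw(sl[3],sl[0]),yaw(sl[2],sl[1]),yaw(d[3],d[0]),yaw(d[2],d[1]))
E
```

```text
slot [array([699.9,  58.6,  35. ]), array([714.3,  55.1,  35. ]), array([701.2,  -5.4,  35. ]), array([686.7,  -3.3,  35. ])] [700.525  26.25   35.   ]
dock [array([684.6,  76.5,  35. ]), array([734. ,  65.9,  35. ]), array([714.1, -24.2,  35. ]), array([664.9, -13.4,  35. ])] [699.4  26.2  35. ]
plate far top edge 218 [691.2 -29.1 218. ] [700.9 -31.4 218. ]
plate far top edge 224 [691.7 -27.6 224. ] [701.  -29.8 224. ]
plate far top edge 230 [692.3 -26.1 230. ] [701.2 -28.2 230. ]
plate far bottom edge 138 [691.3 -29.3 138. ] [701.  -31.6 138. ]
plate far bottom edge 144 [691.7 -28.3 144. ] [701.1 -30.5 144. ]
plate far bottom edge 150 [692.  -27.3 150. ] [701.2 -29.5 150. ]
77.96214668000347 77.78241564744704 77.64000670957725 77.54527871654334
```

>>> servo_tool(
  targets=[
    [[0.0026,0.02,0,0,0,1.1,0.0],[0.004,0.032,0,0,0,0,0.0],[0.004,0.0326,0,0,0,0,0.0],[0,0,-0.02,0,0,0,0.0],[0,0,-0.03,0,0,0,0.0],[0,0,-0.03,0,0,0,0.0],[0,0,-0.02,0,0,0,0.0],[0,0,0,0,0,0,0.0],[0,0,0,0,0,0,0.0],[0,0,0,0,0,0,0.0],[0,0,0,0,0,0,0.0]],
  ],
)

```text
t: 27.85
position: [702.2, 23.5, 84.0]
ee_rot: [2.445, 1.968, 0.005]
contact_force: [0.1, 0.2, -0.3]
gripper_width: 10.0
finger_force: 20.0
```

>>> servo_tool(
  targets=[
    [[0,0,-0.006,0,0,0,0.0],[0,0,-0.006,0,0,0,0.0],[0,0,-0.004,0,0,0,0.0],[0,0,0,0,0,0,0.0],[0,0,0,0,0,0,0.0]],
  ],
)

```text
t: 28.27
position: [702.2, 23.1, 69.5]
ee_rot: [2.445, 1.967, 0.006]
contact_force: [-4.0, 1.3, 17.1]
gripper_width: 10.1
finger_force: 20.0
```

Touched the slot rim: the measured pose is 2 mm off in x. Back up, correct, retry.

>>> servo_tool(
  targets=[
    [[0,0,0.008,0,0,0,0.0],[0,0,0.004,0,0,0,0.0],[-0.002,0.0013,0,0,0,0,0.0],[0,0,0,0,0,0,0.0],[0,0,0,0,0,0,0.0],[0,0,0,0,0,0,0.0]],
  ],
)

```text
t: 28.77
position: [698.2, 24.7, 76.5]
ee_rot: [-2.447, -1.969, 0.001]
contact_force: [-0.1, 0.8, -1.1]
gripper_width: 9.7
finger_force: 20.0
```

>>> servo_tool(
  targets=[
    [[0,0,-0.006,0,0,0,0.0],[0,0,-0.006,0,0,0,0.0],[0,0,-0.003,0,0,0,0.0],[0,0,0,0,0,0,0.0],[0,0,0,0,0,0,0.0]],
  ],
)

```text
t: 29.18
position: [698.3, 24.6, 61.6]
ee_rot: [-2.447, -1.969, 0.001]
contact_force: [0.8, 0.1, -1.0]
gripper_width: 10.0
finger_force: 20.0
```

>>> servo_tool(
  targets=[
    [[0,0,-0.005,0,0,0,0.0],[0,0,-0.005,0,0,0,0.0],[0,0,-0.004,0,0,0,0.0],[0,0,-0.002,0,0,0,0.0],[0,0,0,0,0,0,0.0],[0,0,0,0,0,0,0.0],[0,0,0,0,0,0,0.0]],
  ],
)

```text
t: 29.77
position: [698.8, 24.6, 46.5]
ee_rot: [2.447, 1.97, 0.0]
contact_force: [0.0, -0.8, -0.4]
gripper_width: 10.2
finger_force: 20.0
```

>>> servo_tool(
  targets=[
    [[0,0,-0.002,0,0,0,0.0],[0,0,-0.002,0,0,0,0.0],[0,0,-0.002,0,0,0,0.0],[0,0,0,0,0,0,0.0],[0,0,0,0,0,0,0.0]],
  ],
)

```text
t: 30.18
position: [699.4, 24.5, 44.5]
ee_rot: [2.445, 1.969, 0.003]
contact_force: [-5.9, 0.0, 17.3]
gripper_width: 9.8
finger_force: 20.0
```

The plate bottomed on the dock floor with 17 N. Release, rise, and go to look at the hook.

>>> servo_tool(
  targets=[
    [[0,0,0.003,0,0,0,0.035],[0,0,0,0,0,0,0.035],[0,0,0,0,0,0,0.035],[0,0,0,0,0,0,0.035],[0,0,0,0,0,0,0.035],[0,0,0.015,0,0,0,0.035],[0,0,0.03,0,0,0,0.035],[0,0,0.035,0,0,0,0.035],[0,0,0.038,0,0,0,0.035],[0,0,0.038,0,0,0,0.035],[0,0,0.038,0,0,0,0.035],[0,0,0.038,0,0,0,0.035]],
  ],
)

```text
t: 31.18
position: [698.3, 24.6, 276.7]
ee_rot: [-2.447, -1.969, 0.001]
contact_force: [0.7, 0.6, -0.8]
gripper_width: 35.3
finger_force: 0.0
```

>>> servo_tool(
  targets=[
    [[-0.008,-0.016,0.03,0,0,0,0.035],[-0.016,-0.032,0.026,0,0,0,0.035],[-0.016,-0.032,0,0,0,0,0.035],[-0.016,-0.032,0,0,0,0,0.035],[-0.016,-0.032,0,0,0,0,0.035],[-0.016,-0.032,0,0,0,0,0.035],[-0.016,-0.032,0,0,0,0,0.035],[-0.016,-0.032,0,0,0,0,0.035],[-0.016,-0.032,0,0,0,0,0.035],[-0.016,-0.032,0,0,0,0,0.035],[-0.016,-0.032,0,0,0,0,0.035],[-0.0106,-0.02,0,0,0,0,0.035]],
  ],
)

```text
t: 32.18
position: [519.2, -332.6, 329.2]
ee_rot: [-2.449, -1.967, 0.002]
contact_force: [0.3, 0.2, -1.2]
gripper_width: 35.1
finger_force: 0.0
```

>>> servo_tool(
  targets=[
    [[0,0,0,0,0,0,0.035],[0,0,0,0,0,0,0.035],[0,0,0,0,0,0,0.035],[0,0,0,0,0,0,0.035]],
  ],
)

```text
t: 32.52
position: [521.7, -328.4, 329.8]
ee_rot: [-2.446, -1.971, -0.001]
contact_force: [-0.1, 0.8, 0.1]
gripper_width: 35.1
finger_force: 0.0
```

```bash
cat >> h.py <<'E'
def pca(c,m,z):
    q=np.argwhere(m)[:,::-1].astype(float); X=np.array([at(c,p,z)[:2] for p in q]); mu=X.mean(0)
    u=np.linalg.svd(X-mu)[2][0]; t=(X-mu)@u; return mu,u,mu+u*t.min(),mu+u*t.max(),len(q)
def rel(m):
    n,l,s,ce=cv2.connectedComponentsWithStats(m.astype(np.uint8)); return [( (l==i),s[i],ce[i]) for i in 1+np.argsort(-s[1:,4])[:6]]
E
python3 - <<'E'
from h import *
s=arm.state();c=optics.get_calibration('wrist');a=snap('wrist','w10');print(s['position'])
h=cv2.cvtColor(a,cv2.COLOR_RGB2HSV);print(proj(c,[[540,-302,193],[521,-200,190],[540,-302,12],[470,-309,12]]))
for n,lo,hi,z in[('yel',(20,110,110),(35,255,255),183),('red',(0,120,100),(8,255,255),12)]:
    m=cv2.inRange(h,lo,hi)
    for mm,st,ce in rel(m):
        if st[4]>40: r=pca(c,mm,z);print(n,st,ce.round(),[np.round(x,1) for x in r[:4]],np.degrees(np.arctan2(r[1][1],r[1][0])))
E
```

```text
[ 521.7139498  -328.35399689  329.80855151]
[[266.94895141 160.49516312]
 [230.83709724  72.8183501 ]
 [262.83362602 148.42701491]
 [226.13508839 160.42382138]]
yel [ 373  113   99   65 1547] [433. 138.] [array([ 740.8, -318.3]), array([-1. , -0.3]), array([ 786.9, -304. ]), array([ 661.8, -342.9])] -162.7290880152911
yel [ 226   66   56  109 1372] [255. 130.] [array([ 534.1, -266.5]), array([ 0.2, -1. ]), array([ 519.9, -191.3]), array([ 544.1, -319.6])] -79.34767905917624
yel [326 276   6  27  60] [328. 287.] [array([ 587.4, -490. ]), array([-0.2, -1. ]), array([ 590.7, -472.6]), array([ 583. , -512.5])] -100.95385350430796
red [350 130  31  20 167] [365. 139.] [array([ 723.2, -324.6]), array([-0.9, -0.3]), array([ 751.9, -315.1]), array([ 695.8, -333.7])] -161.68778624401293
red [225 149  32  14 148] [240. 156.] [array([ 497.2, -306.5]), array([-1. , -0.1]), array([ 527.4, -303.5]), array([ 468.4, -309.3])] -174.3110396781569
```

>>> servo_tool(
  targets=[
    [[0.001,0.02,0,0,0,6,0.035],[0.001,0.03,0,0,0,6,0.035],[0.001,0.03,0,0,0,6,0.035],[0.0017,0.0181,-0.01,0,0,5,0.035],[0,0,-0.03,0,0,0,0.035],[0,0,-0.035,0,0,0,0.035],[0,0,-0.035,0,0,0,0.035],[0,0,-0.03,0,0,0,0.035],[0,0,-0.025,0,0,0,0.035],[0,0,-0.014,0,0,0,0.035],[0,0,0,0,0,0,0.035],[0,0,0,0,0,0,0.035]],
  ],
  squeeze=8,
)

```text
t: 33.57
position: [525.9, -230.3, 150.6]
ee_rot: [-2.003, -2.419, 0.0]
contact_force: [0.4, -0.7, 0.6]
gripper_width: 35.0
finger_force: 0.0
```

>>> servo_tool(
  targets=[
    [[0,0,0,0,0,0,0.035],[0,0,0,0,0,0,0.005],[0,0,0,0,0,0,0.005],[0,0,0,0,0,0,0.005],[0,0,0,0,0,0,0.005],[0,0,0,0,0,0,0.005],[0,0,0,0,0,0,0.005],[0,0,0,0,0,0,0.005]],
  ],
)

```text
t: 34.23
position: [526.2, -231.6, 151.5]
ee_rot: [2.005, 2.417, 0.001]
contact_force: [1.0, 1.5, 4.6]
gripper_width: 9.8
finger_force: 8.0
```

```bash
python3 -c "
import numpy as np
t=np.radians(101.1+5*np.arange(18));p=71.7*np.c_[np.cos(t),np.sin(t)]
q=np.round(p,1);d=np.diff(q,axis=0)/1000
print([[round(a,4),round(b,4),0,0,0,5,0.005] for a,b in d])"
```

```text
[[np.float64(-0.0061), np.float64(-0.0015), 0, 0, 0, 5, 0.005], [np.float64(-0.0059), np.float64(-0.002), 0, 0, 0, 5, 0.005], [np.float64(-0.0057), np.float64(-0.0025), 0, 0, 0, 5, 0.005], [np.float64(-0.0055), np.float64(-0.003), 0, 0, 0, 5, 0.005], [np.float64(-0.0052), np.float64(-0.0035), 0, 0, 0, 5, 0.005], [np.float64(-0.0049), np.float64(-0.0039), 0, 0, 0, 5, 0.005], [np.float64(-0.0046), np.float64(-0.0043), 0, 0, 0, 5, 0.005], [np.float64(-0.0041), np.float64(-0.0047), 0, 0, 0, 5, 0.005], [np.float64(-0.0037), np.float64(-0.005), 0, 0, 0, 5, 0.005], [np.float64(-0.0033), np.float64(-0.0053), 0, 0, 0, 5, 0.005], [np.float64(-0.0028), np.float64(-0.0057), 0, 0, 0, 5, 0.005], [np.float64(-0.0022), np.float64(-0.0058), 0, 0, 0, 5, 0.005], [np.float64(-0.0018), np.float64(-0.006), 0, 0, 0, 5, 0.005], [np.float64(-0.0012), np.float64(-0.0061), 0, 0, 0, 5, 0.005], [np.float64(-0.0007), np.float64(-0.0062), 0, 0, 0, 5, 0.005], [np.float64(-0.0002), np.float64(-0.0063), 0, 0, 0, 5, 0.005], [np.float64(0.0004), np.float64(-0.0062), 0, 0, 0, 5, 0.005]]
```

>>> servo_tool(
  targets=[
    [[-0.0061,-0.0015,0,0,0,5,0.005],[-0.0059,-0.002,0,0,0,5,0.005],[-0.0057,-0.0025,0,0,0,5,0.005],[-0.0055,-0.003,0,0,0,5,0.005],[-0.0052,-0.0035,0,0,0,5,0.005],[-0.0049,-0.0039,0,0,0,5,0.005],[-0.0046,-0.0043,0,0,0,5,0.005],[-0.0041,-0.0047,0,0,0,5,0.005],[-0.0037,-0.005,0,0,0,5,0.005]],
  ],
)

```text
t: 34.98
position: [481.0, -262.7, 151.5]
ee_rot: [0.92, 3.001, -0.001]
contact_force: [3.6, -0.7, 2.4]
gripper_width: 9.5
finger_force: 8.0
```

>>> servo_tool(
  targets=[
    [[-0.0033,-0.0053,0,0,0,5,0.005],[-0.0028,-0.0057,0,0,0,5,0.005],[-0.0022,-0.0058,0,0,0,5,0.005],[-0.0018,-0.006,0,0,0,5,0.005],[-0.0012,-0.0061,0,0,0,5,0.005],[-0.0007,-0.0062,0,0,0,5,0.005],[-0.0002,-0.0063,0,0,0,5,0.005],[0.0004,-0.0062,0,0,0,5,0.005],[0,0,0,0,0,0,0.005],[0,0,0,0,0,0,0.005],[0,0,0,0,0,0,0.005]],
  ],
)

```text
t: 35.9
position: [469.5, -310.0, 151.5]
ee_rot: [-0.15, 3.135, -0.003]
contact_force: [5.5, -0.7, 2.6]
gripper_width: 9.9
finger_force: 8.0
```

>>> servo_tool(
  targets=[
    [[0,0,0,0,0,0,0.03],[0,0,0,0,0,0,0.03],[0,0,0,0,0,0,0.03],[0,0,0.015,0,0,0,0.03],[0,0,0.03,0,0,0,0.03],[0,0,0.035,0,0,0,0.03],[0,0,0.035,0,0,0,0.03],[0,0,0.035,0,0,0,0.03],[0.03,0,0.03,0,0,0,0.03],[0.03,0,0,0,0,0,0.03],[0.02,0,0,0,0,0,0.03],[0,0,0,0,0,0,0.03]],
  ],
)

```text
t: 36.9
position: [550.1, -308.9, 329.2]
ee_rot: [0.156, -3.138, -0.002]
contact_force: [-1.0, 0.5, -1.2]
gripper_width: 29.9
finger_force: 0.0
```

>>> servo_tool(
  targets=[
    [[0,0,0,0,0,0,0.03],[0,0,0,0,0,0,0.03],[0,0,0,0,0,0,0.03]],
  ],
)

```text
t: 37.15
position: [546.6, -309.4, 330.0]
ee_rot: [0.154, -3.136, -0.001]
contact_force: [-0.2, 0.7, -0.1]
gripper_width: 29.9
finger_force: 0.0
```

```bash
python3 - <<'E'
from h import *
s=arm.state();c=optics.get_calibration('wrist');a=snap('wrist','w11');t=snap('top','t11');print(s['position'])
def go(a,c,tag,X):
    h=cv2.cvtColor(a,cv2.COLOR_RGB2HSV)
    for n,lo,hi,z in[('yel',(20,110,110),(35,255,255),183),('red',(0,120,100),(8,255,255),12)]:
        for mm,st,ce in rel(cv2.inRange(h,lo,hi)):
            if st[4]>25:
                r=pca(c,mm,z)
                if np.hypot(*(r[0]-X))<120: print(tag,n,st,[np.round(x,1) for x in r[:4]],np.degrees(np.arctan2(r[1][1],r[1][0]))%180)
go(a,c,'w',(500,-305));go(t,optics.get_calibration('top'),'t',(500,-305))
print('bucket shift',shift('t0','t11',(175,170,235,230)))
ct=optics.get_calibration('top');h=cv2.cvtColor(t,cv2.COLOR_RGB2HSV)
for mm,st,ce in rel(cv2.inRange(h,(40,80,60),(80,255,255))):
    print('green',st,at(ct,ce,90))
E
```

```text
[ 546.59399533 -309.36767308  329.95174429]
w yel [ 249   83   27  112 1282] [array([ 506. , -305.8]), array([1. , 0.1]), array([ 429.6, -313.8]), array([ 557.6, -300.5])] 5.920708003106946
t yel [340 215   8  21 118] [array([ 452.4, -311.5]), array([-1. , -0.1]), array([ 478.2, -308.1]), array([ 429.3, -314.6])] 7.578775067613151
bucket shift ((-0.9574177877796259, -10.973474736593033), 0.6621641177601284)
green [201 128  22  12 101] [697.   24.5  90. ]
green [336 248   7   7  29] [ 386.8 -320.3   90. ]
green [355 127   1   1   1] [ 720.8 -362.7   90. ]
green [351 103   1   1   1] [ 787.6 -352.2   90. ]
```

Hook at 185.9° versus stripe at 185.6°: good. The top picture shows the bucket was knocked about 30 mm in +x, so I'll re-measure it from closer.

>>> servo_tool(
  targets=[
    [[0,0.01,0,0,0,-6,0.04],[0,0.02,0,0,0,-7,0.04],[0,0.022,0,0,0,-7,0.04],[0,0.022,0,0,0,-7,0.04],[0,0.022,0,0,0,-7,0.04],[0,0.022,0,0,0,-7,0.04],[0,0.022,0,0,0,-7,0.04],[0,0.022,0,0,0,-7,0.04],[0,0.022,0,0,0,-7,0.04],[0,0.022,-0.01,0,0,-7,0.04],[0,0.022,-0.02,0,0,-7,0.04],[0,0.022,-0.02,0,0,-7,0.04]],
  ],
)

```text
t: 38.25
position: [547.5, -58.9, 281.0]
ee_rot: [1.97, 2.444, 0.002]
contact_force: [1.2, -1.3, 0.4]
gripper_width: 40.0
finger_force: 0.0
```

>>> servo_tool(
  targets=[
    [[0,0.02,-0.02,0,0,-7,0.04],[0,0,0,0,0,-7,0.04],[0,0,0,0,0,-1.2,0.04],[0,0,0,0,0,0,0.04],[0,0,0,0,0,0,0.04],[0,0,0,0,0,0,0.04],[0,0,0,0,0,0,0.04]],
  ],
)

```text
t: 38.83
position: [548.0, -40.3, 261.0]
ee_rot: [2.269, 2.171, 0.001]
contact_force: [-0.5, -0.2, 0.7]
gripper_width: 39.9
finger_force: 0.0
```

```bash
python3 - <<'E'
from h import *
s=arm.state();c=optics.get_calibration('wrist');a=snap('wrist','w12');t=snap('top','t12');print(s['position'],2*np.degrees(np.arctan2(s['ee_rot'][1],s['ee_rot'][0])))
h=cv2.cvtColor(a,cv2.COLOR_RGB2HSV)
for n,lo,hi,z in[('yel',(20,90,110),(35,255,255),105),('red',(0,90,90),(8,255,255),105)]:
    for mm,st,ce in rel(cv2.inRange(h,lo,hi)):
        if st[4]>40 and ce[1]<300: r=pca(c,mm,z);print(n,st,ce.round(1),[np.round(x,1) for x in r[:4]],at(c,ce,151))
b=cv2.resize(a[:,:,::-1],(800,600),interpolation=cv2.INTER_CUBIC)
cv2.imwrite('pics/w12b.png',b)
E
```

```text
[547.99395513 -40.26272963 260.98831907] 87.4843955647737
yel [325 256  16  29  90] [334.9 265.5] [array([ 650.7, -161. ]), array([ 0.2, -1. ]), array([ 647. , -146.3]), array([ 657.9, -189.1])] [ 636.8 -134.8  151. ]
yel [268 124  17  16  65] [275.6 130.9] [array([574. ,  21.4]), array([ 1. , -0.1]), array([564.9,  22. ]), array([584.2,  20.8])] [570.7  22.3 151. ]
yel [171 256   8  20  59] [175.  265.3] [array([ 432.3, -150.9]), array([-0.3, -1. ]), array([ 436.2, -136.6]), array([ 428.3, -165.2])] [ 448.5 -126.2  151. ]
yel [174 286  10  18  44] [177.5 297.8] [array([ 429.3, -202.2]), array([ 0.1, -1. ]), array([ 427.9, -183. ]), array([ 430. , -210.7])] [ 446.  -170.4  151. ]
red [231  91  44  36 709] [252.4 111. ] [array([547.3,  45.5]), array([-1.,  0.]), array([572.9,  44.3]), array([521.9,  46.7])] [547.6  43.1 151. ]
red [268  82  17  17 219] [275.7  90.1] [array([575.4,  67.9]), array([0.8, 0.6]), array([567.6,  61.5]), array([582.6,  73.8])] [571.8  62.3 151. ]
red [228  82  15  18 208] [235.4  90.6] [array([528.6,  69.4]), array([-0.1, -1. ]), array([529.2,  78.9]), array([527.9,  60. ])] [531.5  63.6 151. ]
```

View pics/w12b.png

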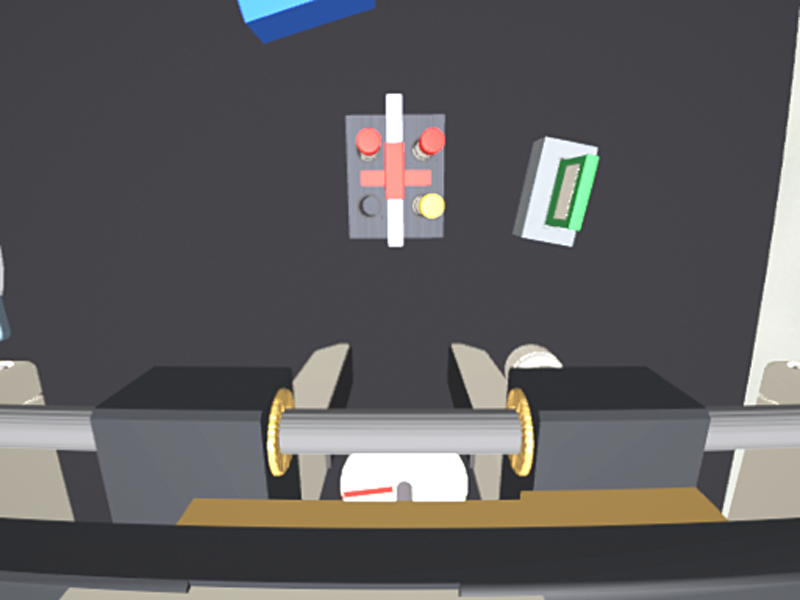

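All three tubes are in the bucket (caps at (368,140), (432,139), (431,205)), the plate is in the dock, the tab is at (395,172), and the block corners are (346,116), (442,115), (443,238) and (349,238).

```bash
python3 - <<'E'
from h import *
c=optics.get_calibration('wrist');f=.64
P=lambda x,y,z:at(c,(x*f,y*f),z)
cor=[P(346,116,55),P(442,115,55),P(443,238,55),P(349,238,55)];print(cor,np.mean(cor,0))
print('bar',P(394,94,131),P(395,246,131),'tab',P(395,142,151),P(395,199,151))
print('caps',P(368,140,105),P(432,139,105),P(431,205,105))
E
```

```text
[array([508. ,  97.4,  55. ]), array([589.1,  94.6,  55. ]), array([587.7,  -9. ,  55. ]), array([503.4,  -5.3,  55. ])] [547.05   44.425  55.   ]
bar [549.5  95.9 131. ] [545.4  -6.  131. ] tab [548.8  62.8 151. ] [547.1  27.1 151. ]
caps [528.7  70.7 105. ] [576.2  69.4 105. ] [574.1  21.4 105. ]
```

>>> servo_tool(
  targets=[
    [[0,0.03,0,0,0,0.2,0.04],[0,0.03,0,0,0,0,0.04],[-0.0004,0.0233,0,0,0,0,0.04],[0,0,-0.02,0,0,0,0.04],[0,0,-0.03,0,0,0,0.04],[0,0,-0.03,0,0,0,0.04],[0,0,-0.03,0,0,0,0.04],[0,0,-0.022,0,0,0,0.04],[0,0,-0.015,0,0,0,0.04],[0,0,0,0,0,0,0.04],[0,0,0,0,0,0,0.04],[0,0,0,0,0,0,0.04]],
  ],
  squeeze=50,
)

```text
t: 39.93
position: [548.3, 43.6, 114.5]
ee_rot: [2.265, 2.175, 0.002]
contact_force: [0.2, -1.1, 0.4]
gripper_width: 40.0
finger_force: 0.0
```

>>> servo_tool(
  targets=[
    [[0,0,0,0,0,0,0.0],[0,0,0,0,0,0,0.0],[0,0,0,0,0,0,0.0],[0,0,0,0,0,0,0.0],[0,0,0,0,0,0,0.0],[0,0,0,0,0,0,0.0],[0,0,0,0,0,0,0.0],[0,0,0,0,0,0,0.0]],
  ],
)

```text
t: 40.6
position: [547.8, 43.7, 113.7]
ee_rot: [2.266, 2.175, 0.001]
contact_force: [2.0, -0.3, 2.4]
gripper_width: 11.4
finger_force: 50.0
```

>>> servo_tool(
  targets=[
    [[0,0,0.006,0,0,0,0.0],[0,0,0.01,0,0,0,0.0],[0,0,0.015,0,0,0,0.0],[0,0,0.018,0,0,0,0.0],[0,0,0.018,0,0,0,0.0],[0,0,0.015,0,0,0,0.0],[0,0,0.01,0,0,0,0.0],[0,0,0.003,0,0,0,0.0],[0,0,0,0,0,0,0.0],[0,0,0,0,0,0,0.0],[0,0,0,0,0,0,0.0]],
  ],
)

```text
t: 41.52
position: [546.4, 43.9, 207.0]
ee_rot: [-2.265, -2.174, 0.003]
contact_force: [0.7, -0.1, -5.9]
gripper_width: 12.0
finger_force: 50.0
```

```bash
python3 - <<'E'
from h import *
s=arm.state();c=optics.get_calibration('wrist');a=snap('wrist','w13');print(s['position'],s['contact_force'],s['gripper_width'],s['moment'])
h=cv2.cvtColor(a,cv2.COLOR_RGB2HSV)
zb=s['position'][2]-113.7
for mm,st,ce in rel(cv2.inRange(h,(0,90,90),(8,255,255))):
    if st[4]>40: print('red',st,ce.round(1))
T=s['position']
# predicted tab end (far, +18 along y) & crossbar far end (+51) in the image
th=np.radians(-2.3);ey=np.array([-np.sin(th),np.cos(th),0]);b=np.array([547.5,45,0])
print(proj(c,[b+ey*18+[0,0,151+zb],b+ey*51+[0,0,131+zb],b+ey*52+[0,0,55+zb]]))
w=(h[:,:,1]<40)&(h[:,:,2]>190);w[200:]=0
for mm,st,ce in rel(w): 
    if st[4]>30: print('white',st,ce.round(1))
E
```

```text
[546.41256958  43.94760154 207.03576827] [ 0.74429405 -0.0628681  -5.9087123 ] 11.95124739159004 [-0.06426893 -0.06663388  0.01997846]
red [ 215  172   92   91 2891] [258.2 209.2]
[[259.02078616 218.85616538]
 [258.834759   154.09437063]
 [258.02073131 144.2343329 ]]
white [350 151  49  49 982] [369.9 171.1]
white [247 153  19  47 862] [255.7 175.8]
white [304   0  51  23 676] [325.7  10.6]
white [371 174  17  26 272] [379.2 187.4]
white [273 166  19  18 125] [280.4 172.2]
white [222 166  17  11  52] [230.5 170.2]
```

>>> servo_tool(
  targets=[
    [[-0.006,-0.008,0,0,0,1,0.0],[-0.012,-0.015,0,0,0,1,0.0],[-0.017,-0.022,0,0,0,1,0.0],[-0.019,-0.025,0,0,0,1,0.0],[-0.019,-0.025,0,0,0,1,0.0],[-0.019,-0.025,0,0,0,1,0.0],[-0.019,-0.025,0,0,0,1,0.0],[-0.019,-0.025,0,0,0,1.2,0.0],[-0.019,-0.025,0,0,0,0,0.0],[-0.019,-0.025,0,0,0,0,0.0],[-0.014,-0.018,0,0,0,0,0.0],[-0.008,-0.006,0,0,0,0,0.0]],
  ],
)

```text
t: 42.57
position: [355.6, -202.4, 207.9]
ee_rot: [-2.108, -2.329, 0.002]
contact_force: [0.5, 0.6, -5.0]
gripper_width: 11.6
finger_force: 50.0
```

>>> servo_tool(
  targets=[
    [[0,-0.01,0,0,0,0,0.0],[0,-0.018,0,0,0,0,0.0],[0,-0.022,0,0,0,0,0.0],[0,-0.022,0,0,0,0,0.0],[0,-0.022,0,0,0,0,0.0],[0,-0.018,0,0,0,0,0.0],[0,-0.0105,0,0,0,0,0.0],[0,0,0,0,0,0,0.0],[0,0,0,0,0,0,0.0],[0,0,0,0,0,0,0.0],[0,0,0,0,0,0,0.0],[0,0,0,0,0,0,0.0]],
  ],
)

```text
t: 43.57
position: [357.4, -321.6, 208.4]
ee_rot: [-2.104, -2.333, -0.0]
contact_force: [-0.6, -0.1, -5.2]
gripper_width: 11.5
finger_force: 50.0
```

>>> servo_tool(
  targets=[
    [[0.007,0.0006,0,0,0,0,0.0],[0.013,0.001,0,0,0,0,0.0],[0.016,0.0014,0,0,0,0,0.0],[0.018,0.0016,0,0,0,0,0.0],[0.018,0.0016,0,0,0,0,0.0],[0.015,0.0014,0,0,0,0,0.0],[0.01,0.001,0,0,0,0,0.0],[0.0066,0.001,0,0,0,0,0.0],[0,0,0,0,0,0,0.0],[0,0,0,0,0,0,0.0],[0,0,0,0,0,0,0.0],[0,0,0,0,0,0,0.0]],
  ],
)

```text
t: 44.57
position: [460.2, -313.2, 208.4]
ee_rot: [-2.106, -2.331, 0.0]
contact_force: [0.7, -0.1, -5.1]
gripper_width: 11.5
finger_force: 50.0
```

```bash
python3 - <<'E'
from h import *
s=arm.state();print(s['position'],s['contact_force'])
cs=optics.get_calibration('scene');b=snap('scene','s14');snap('wrist','w14')
h=cv2.cvtColor(b,cv2.COLOR_RGB2HSV)
for mm,st,ce in rel(cv2.inRange(h,(20,100,90),(35,255,255))): print('yel',st,ce.round(1))
for mm,st,ce in rel(cv2.inRange(h,(0,120,80),(8,255,255))): print('red',st,ce.round(1))
print(proj(cs,[[540,-302,193],[430,-314,197],[460.4,-310.5,217+18],[460.4,-310.5,185]]).round(1))
E
```

```text
[ 460.22083709 -313.17150156  208.35879426] [ 0.66775565 -0.10622594 -5.13336145]
yel [ 71 110  45  42 631] [ 91.1 134.5]
yel [134 181  18  48 451] [143.9 209.7]
yel [427 101  66  12 287] [458.3 107.8]
yel [434  65  34  13 277] [450.2  71. ]
yel [175 138  18  33 266] [183.6 156.9]
yel [386   0  45   4 141] [408.7   1.2]
red [187 167  18  11 169] [196.2 172.1]
red [189 136  13  27 145] [194.6 146.9]
red [219  84  16  11  92] [226.9  88.9]
red [171 166   9  12  73] [174.8 171.9]
red [207  91   9   6  44] [210.8  93.7]
red [110 190  16  17  43] [118.4 197.1]
[[181.2 158.4]
 [189.9 137. ]
 [185.9 129.6]
 [188.2 146. ]]
```

>>> servo_tool(
  targets=[
    [[0.0005,0.0012,-0.005,0,0,0,0.0],[0,0,-0.006,0,0,0,0.0],[0,0,-0.006,0,0,0,0.0],[0,0,-0.005,0,0,0,0.0],[0,0,-0.003,0,0,0,0.0],[0,0,0,0,0,0,0.0],[0,0,0,0,0,0,0.0],[0,0,0,0,0,0,0.0]],
  ],
)

```text
t: 45.33
position: [461.5, -312.0, 183.5]
ee_rot: [2.105, 2.332, -0.0]
contact_force: [0.2, -1.0, -6.0]
gripper_width: 11.7
finger_force: 50.0
```

>>> servo_tool(
  targets=[
    [[0,0,-0.003,0,0,0,0.0],[0,0,-0.002,0,0,0,0.0],[0,0,0,0,0,0,0.0],[0,0,0,0,0,0,0.0]],
  ],
)

```text
t: 45.67
position: [461.3, -311.7, 178.1]
ee_rot: [-2.105, -2.332, -0.0]
contact_force: [0.3, 0.2, -5.2]
gripper_width: 11.3
finger_force: 50.0
```

>>> servo_tool(
  targets=[
    [[0,0,-0.0015,0,0,0,0.0],[0,0,-0.001,0,0,0,0.0],[0,0,0,0,0,0,0.0],[0,0,0,0,0,0,0.0]],
  ],
)

```text
t: 46.0
position: [461.4, -311.9, 175.8]
ee_rot: [-2.105, -2.332, 0.0]
contact_force: [0.1, 0.9, -6.2]
gripper_width: 11.8
finger_force: 50.0
```

>>> servo_tool(
  targets=[
    [[0,0,-0.001,0,0,0,0.0],[0,0,-0.001,0,0,0,0.0],[0,0,0,0,0,0,0.0],[0,0,0,0,0,0,0.0]],
  ],
)

```text
t: 46.33
position: [461.6, -312.6, 175.3]
ee_rot: [2.103, 2.33, -0.001]
contact_force: [-3.0, -0.0, 5.8]
gripper_width: 11.5
finger_force: 50.0
```

>>> servo_tool(
  targets=[
    [[0,0,0.001,0,0,0,0.0],[0,0,0,0,0,0,0.014],[0,0,0,0,0,0,0.016],[0,0,0,0,0,0,0.016],[0,0,0,0,0,0,0.016],[0,0,0,0,0,0,0.016]],
  ],
  squeeze=20,
)

```text
t: 46.83
position: [461.6, -311.8, 174.7]
ee_rot: [2.105, 2.332, 0.0]
contact_force: [1.9, -0.7, 0.7]
gripper_width: 16.1
finger_force: 0.2
```

>>> servo_tool(
  targets=[
    [[0,0,0,0,0,0,0.019],[0,0,0,0,0,0,0.019],[0,0,0.002,0,0,0,0.019],[0,0,0.004,0,0,0,0.019],[0,0,0.006,0,0,0,0.019],[0,0,0.01,0,0,0,0.019]],
  ],
)

```text
t: 47.33
position: [460.7, -311.5, 196.7]
ee_rot: [-2.104, -2.33, 0.0]
contact_force: [-0.7, 0.1, 0.7]
gripper_width: 18.8
finger_force: 0.0
```

>>> servo_tool(
  targets=[
    [[0,0,0.01,0,0,0,0.019],[0,0,0.02,0,0,0,0.019],[0,0,0.03,0,0,0,0.019],[0,0,0.035,0,0,0,0.019],[0,0,0.03,0,0,0,0.019],[0,0,0,0,0,0,0.019],[0,0,0,0,0,0,0.019],[0,0,0,0,0,0,0.019]],
  ],
)

```text
t: 48.0
position: [461.2, -311.7, 322.0]
ee_rot: [2.105, 2.332, -0.0]
contact_force: [-0.5, -0.6, -0.1]
gripper_width: 19.1
finger_force: 0.0
```

```bash
python3 - <<'E'
from h import *
s=arm.state();c=optics.get_calibration('wrist');a=snap('wrist','w15');b=snap('scene','s15');print(s['position'],s['contact_force'])
h=cv2.cvtColor(a,cv2.COLOR_RGB2HSV)
print('pred tab',proj(c,[[460.4,-310.5,213]]),'tip',proj(c,[[429.6,-313.8,197]]),'collar',proj(c,[[540,-302,193]]))
for n,lo,hi in[('yel',(20,90,90),(35,255,255)),('red',(0,90,80),(8,255,255))]:
    for mm,st,ce in rel(cv2.inRange(h,lo,hi)):
        if st[4]>40: print(n,st,ce.round(1),at(c,ce,190),at(c,ce,213),at(c,ce,167))
cs=optics.get_calibration('scene');hs=cv2.cvtColor(b,cv2.COLOR_RGB2HSV)
for mm,st,ce in rel(cv2.inRange(hs,(0,120,80),(8,255,255))): print('scene red',st,ce.round(1))
print('pred tab scene',proj(cs,[[460.4,-292.5,203],[460.4,-328.5,213]]).round(1))
E
```

```text
[ 461.16366751 -311.73926211  321.97487527] [-0.50621859 -0.64207538 -0.14836956]
pred tab [[255.82372423 189.86912052]] tip [[228.66532573 186.80020851]] collar [[324.91745386 185.70293688]]
yel [ 413  194   99   40 1439] [473.4 212.6] [ 731.6 -316.8  190. ] [ 710.9 -311.4  213. ] [ 752.4 -322.2  167. ]
yel [ 262  169   78   31 1134] [310.6 184. ] [ 523.9 -302.3  190. ] [ 518.6 -298.   213. ] [ 529.1 -306.7  167. ]
yel [267 191  15  17 202] [274.  198.9] [ 483.4 -324.5  190. ] [ 481.2 -318.5  213. ] [ 485.6 -330.4  167. ]
yel [230 181  21  11 170] [240.2 185.2] [ 442.3 -312.2  190. ] [ 443.1 -307.1  213. ] [ 441.5 -317.2  167. ]
yel [293 280   7  23  52] [296.9 289.9] [ 527.8 -443.2  190. ] [ 522.2 -428.4  213. ] [ 533.3 -458.   167. ]
yel [212 279   5  22  48] [213.8 288. ] [ 420.1 -451.4  190. ] [ 422.6 -436.   213. ] [ 417.6 -466.9  167. ]
red [235 172  42  34 601] [255.6 183. ] [ 459.9 -307.8  190. ] [ 459.4 -303.   213. ] [ 460.4 -312.5  167. ]
red [268 154  15  16 181] [275.2 161.7] [ 479.6 -280.7  190. ] [ 477.6 -278.   213. ] [ 481.5 -283.5  167. ]
red [230 155  15  16 177] [236.6 162.6] [ 435.8 -286.2  190. ] [ 437.2 -283.1  213. ] [ 434.5 -289.4  167. ]
red [380 182  32  11 164] [395.6 186.8] [ 625.  -295.1  190. ] [ 612.2 -291.3  213. ] [ 637.8 -298.9  167. ]
red [285 162   9   6  52] [288.8 164.5] [ 495.5 -282.3  190. ] [ 492.4 -279.5  213. ] [ 498.7 -285.1  167. ]
scene red [186 147  17  26 163] [195.3 158.8]
scene red [189 177  17  11 154] [197.3 182.4]
scene red [181 135  14  10  95] [188.2 139.6]
scene red [219  83  15  12  91] [226.9  88.7]
scene red [202  86  14  11  85] [208.9  91. ]
scene red [173 177   8  10  70] [176.6 181.6]
pred tab scene [[193.7 140.6]
 [180.6 136.6]]
```

>>> servo_tool(
  targets=[
    [[0,0,0.01,0,0,0,0.019],[0,0,0,0,0,0,0.019],[0,0,0,0,0,0,0.019],[0,0,0,0,0,0,0.019],[0,0,0,0,0,0,0.019],[0,0,0,0,0,0,0.019],[0,0,0,0,0,0,0.019],[0,0,0,0,0,0,0.019],[0,0,0,0,0,0,0.019],[0,0,0,0,0,0,0.019],[0,0,0,0,0,0,0.019],[0,0,0,0,0,0,0.019]],
  ],
)

```text
t: 49.1
position: [461.4, -311.9, 331.8]
ee_rot: [-2.105, -2.332, -0.0]
contact_force: [-0.4, 0.6, -1.2]
gripper_width: 19.0
finger_force: 0.0
```

```bash
python3 - <<'E'
from h import *
snap('scene','s16');print(shift('s15','s16',(160,120,220,200)))
print(arm.finish_job())
E
```

```text
((-0.022970719968597564, 0.03426138068920892), 0.926903182665507)
the job is handed in; nothing more can be done
None
```

I handed the job in at about 49 s: all three tubes that were present are in the bucket's bores, the plate is home in the dock, and the hook is within about 0.3° of the red stripe. The loaded bucket hangs at rest on the hook; it had been knocked about 30 mm along the way, so I measured it again before lifting.

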